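# Charge the stone tumbler, lay the closed barrel on its rollers and start it

### The arm

A 6-joint arm with a two-finger parallel gripper is mounted at the origin on a cart in front of the work surface, level with it; the furniture and walls round the work are solid. World frame = base frame: x ahead of the robot, y to its left, z up, the work surface at z = 0. Lengths are in m, angles in rad, forces in N, time in s.
With the tool pointing down it reaches from about 0.3 to 0.85 m from the base axis. Payload 4.2 kg.
Tool frame: the origin (TCP) lies at the very end of the fingers, on their centre line; the grasp point (between the pads) lies behind it (manip.hold_point_z is the z of the grasp point in the tool frame, in m); z points along the fingers, y is the line along which they close (so a half turn about z gives the same grasp; the last joint's range is limited). The gripper opens to 91 mm and grips with 3 to 60 N. Pads are 32 mm wide; open, the fingers measure 118 mm over their backs; the gripper's body (76 mm by 178 mm) begins 60 mm behind the grasp point.
Start: joints at [-0.02, 0.32, 1.565, -0, 1.257, -0.02], TCP at [0.575, 0, 0.214] pointing down, gripper open.
Joint ranges: [-3.11, 3.11], [-0.84, 2.01], [0.21, 2.61], [-1.34, 4.49], [0.05, 2.63], [-2.56, 2.56]. Speed limits (rad/s): [2.57, 2.57, 3.14, 3.14, 3.14, 3.14].

### API

Orientations are given as a rotation vector (axis times angle).
In Python, from workcell import status, snapshot, manip gives the robot as it stands.
- The arm moves only by the tool drive_tool, never from a script. Its argument "deltas" is a list of rows, each an object of numbers: "hand": the opening, from -1 (shut) to 1 (fully open); "x", "y", "z": the shift along the tool's x, y, z in m; "rx", "ry", "rz": the turn, a rotation vector about the tool's x, y, z in rad. A call has 1 to 5 rows; each row shifts and turns the commanded pose from where the row before left it, along the tool's axes as they then stand; what a row does not reach is not made up. A row lasts 1/8 s, in which the tool goes at most 62.5 mm and 10.7 degrees, less where a joint would pass 70% of its speed; a pose out of reach is approached as far as the arm can. A call with a gripper value outside its range is refused whole. The fingers move at their own pace and stop on an object; the grip force is fixed at half the most. Time passes only in rows, so rows that do not move let the fingers close. It gives the time, the measured TCP pose, the force, the opening and the grip force at its end, in the units of the state.
- status.read_state(): the state, without advancing time (a new reading comes with each control period).
- snapshot(name): name is "scene" or "side" or "wrist"; returns a dict with "frame" (400x640x3 uint8, blue, green, red), "z_map" (400x640 float32, m along the optical axis (not along the pixel's ray), 0 where there is no reading), "fx", "fy", "cx", "cy" (pixels), "D" ([k1, k2, p1, p2, k3] as OpenCV has them; the pictures are not rectified), "R" (3x3) and "t" (3): a world point X has camera coordinates R X + t; the wrist camera has in their place "mount" (4x4, takes a point from camera to tool coordinates, whose origin is the TCP and whose axes are the flange's). Camera axes: x right, y down, z forward; pixel columns grow to the right and rows downward; lengths in m; the calibration is good to about 2 mm. A picture is of the moment at which its call begins: read the wrist's pose just before it.
- manip.sign_off(): hands the job in; it is judged then, once.
The state is a dict: "t": time; "joint_pos": joint angles; "qd": joint speeds; "tau": joint torques, N m; "eef_pos": TCP position; "orientation": TCP orientation; "contact_force": force on the tool from outside, world axes, zero at the start; "ft_torque": the same for the moment, N m; "grip_width": finger opening in m; "grasp_force": force on a finger pad.
Only numpy, scipy, OpenCV 4.12 (cv2) and the standard library are available. Lean on these libraries where they do the work, as an engineer would, in place of code of your own. Each camera call takes 0.05 s, during which the arm holds its last target. There are 200 camera calls.

### The job

Start a batch in the stone tumbler: put every rough stone lying loose in front of the grinder's right end (not the heap of pebbles by the sample box) into the barrel standing on the tumbler's loading step, and close the barrel with its plug lid, pushed fully home. Then tip the closed barrel over onto its side so that it lies along the two rollers with its lid towards the headstock, swing the hold-down arm right down over it, and only then throw the switch lever on the headstock fully over. Leave the grit pot, the tape roll and the agate slab where they are.

Things in the scene. Friction and masses are not known exactly. Their poses are not given: they have to be found in the camera images.
- tumbler: grey stone tumbler fixed on the left half of the bench, 136 x 400 mm. Origin: on the bench under the middle of the roller bed; its +y runs along the machine from the loading step to the headstock, z up. In this frame the bed reaches from y = -0.110 (step's edge) to y = 0.106 (face of the headstock, a block 136 mm wide in x, to y = 0.162, top at 96 mm)
- step_edge (a point): middle of the loading step's edge towards the rollers, on its flat top (tumbler x = 0, y = -0.110, height 38.5 mm). The step is 130 mm wide and reaches 125 mm back from here. Its top is almost level with the side of a barrel lying on the rollers, so the upright barrel, tipped towards the tumbler's +y, turns over its foot's edge straight onto them
- bed (a point): where the axis of a barrel lying on the rollers passes (tumbler x = 0, y = 0, height 95 mm). Two free-turning black rollers, radius 12 mm, 208 mm long, run along y at x = -0.048 and 0.048, height 48 mm. A 4 mm rubber bumper on the headstock, radius 22 mm, height 74 mm, faces the lid's knob; a barrel slid along against it has its lid pressed home
- barrel: loose grey barrel, 0.4 to 0.6 kg, open on top: outer radius 55 mm, height 165, inner radius 50, floor at 6 mm. Origin: centre of its underside; z to the mouth. Starts on the step, 2 to 10 mm from the edge. Too wide to grip; 5 N on its wall at least 130 mm above the foot tips it (loaded, it goes over by itself past 45 degrees), a low push slides it; pushed off its middle it rolls askew
- barrel_mouth (a point): centre of the barrel's mouth, on its axis at the level of the rim (165 mm from the underside)
- lid: black plug lid, loose, 0.12 kg, lying on its plug. Origin: centre of the plug's underside; z up through the knob. Plug radius 48.5 mm (foot tapered to 44.5), 28 mm deep; flange radius 55 mm from z = 28 to 38 mm; round knob, diameter 29 mm (32 mm at the very top), from z = 38 to 68 mm. Held by its plug alone; may work out some mm as the barrel falls
- lid_shoulder (a point): point on the lid's axis at the underside of its flange, 28 mm above the plug's underside; it coincides with barrel_mouth when the lid is home
- stone_0: rough pale stone 46 x 62 x 34 mm (x, y, z), 0.19 kg; origin at the centre of its underside as it lies; grasp across x
- stone_3: rough red-brown stone 44 x 60 x 42 mm, 0.17 kg; origin at the centre of its underside; grasp across x
- stone_4: rough grey stone 48 x 58 x 29 mm, 0.15 kg; origin at the centre of its underside; grasp across x
- stone_5: rough dark brown stone 44 x 66 x 23 mm, 0.22 kg; origin at the centre of its underside; grasp across x
- stone_b0: rough cream stone 43 x 60 x 30 mm, 0.17 kg; origin at the centre of its underside; grasp across x
- holddown (a joint): steel hold-down arm on a post behind the rollers: 0 = down, level across the bed with its small idler wheel 3 mm over a barrel lying there; starts up, at 1.48 to 1.6 rad (1.57 = upright). Swings towards the tumbler's -x as it goes down; stiff hinge (friction 0.18 N m), stays where it is left. Arm 14 mm wide, 8 mm thick, with a ball knob at its end, 158 mm from the hinge
- holddown_hinge (a point): hinge of the hold-down arm, on the post: tumbler x = 0.105, y = 0.020, height 168 mm; its axis lies along the tumbler's y
- holddown_knob (a point): centre of the 26 mm black ball knob at the end of the hold-down arm
- switch (a joint): toggle lever on the headstock: 0 = off (leans to the tumbler's -x), 1.0 = on (leans to its +x); stays where it is left (friction 0.06 N m). Pivot on the tumbler at x = 0, y = 0.136, height 118 mm, axis along y; lever 45 mm long
- switch_tip (a point): centre of the 26 mm black ball at the lever's end
- grit_pot: bystander: white pot with red cap, 63 mm wide, 95 mm tall, origin under its centre
- tape: bystander: roll of brown tape lying flat, 91 mm wide, 24 mm high, origin under its centre
- slab: bystander: thin sawn agate slab, 51 x 73 x 7 mm, lying flat, origin under its centre
There are look-alikes about, which are no part of the job. What is shaped like the stone_3 but pink is not meant.

How it is judged:
On the way, in this order (a step that is already met when the one before it is completed fails the run):
1. every stone is in the upright barrel (x of stone_0 in the frame of barrel between -0.05 and 0.05 m and y of stone_0 in the frame of barrel between -0.05 and 0.05 m and z of stone_0 in the frame of barrel between 0 and 0.15 m and x of stone_3 in the frame of barrel between -0.05 and 0.05 m and y of stone_3 in the frame of barrel between -0.05 and 0.05 m and z of stone_3 in the frame of barrel between 0 and 0.15 m and x of stone_4 in the frame of barrel between -0.05 and 0.05 m and y of stone_4 in the frame of barrel between -0.05 and 0.05 m and z of stone_4 in the frame of barrel between 0 and 0.15 m and x of stone_5 in the frame of barrel between -0.05 and 0.05 m and y of stone_5 in the frame of barrel between -0.05 and 0.05 m and z of stone_5 in the frame of barrel between 0 and 0.15 m and x of stone_b0 in the frame of barrel between -0.05 and 0.05 m and y of stone_b0 in the frame of barrel between -0.05 and 0.05 m and z of stone_b0 in the frame of barrel between 0 and 0.15 m and angle between barrel's own z axis and vertical below 0.08 rad), for 0.2 s.
2. the lid is fully home in the upright barrel, with all stones inside (all of step 1 and distance between lid_shoulder and barrel_mouth below 0.005 m and angle between the z axis of lid and the z axis of barrel, either way round below 0.1 rad), for 0.3 s.
3. the closed barrel lies on the rollers, lid towards the headstock, with the hold-down arm still up and the switch off (angle between barrel's own z axis and vertical between 1.5 and 1.64 rad and angle between the z axis of barrel and the y axis of tumbler, either way round below 0.06 rad and x of barrel in the frame of tumbler between -0.008 and 0.008 m and y of barrel in the frame of tumbler between -0.13 and -0.08 m and y of barrel_mouth in the frame of tumbler above 0.02 m and z of barrel in the frame of tumbler between 0.082 and 0.108 m and distance between lid_shoulder and barrel_mouth below 0.015 m and angle between the z axis of lid and the z axis of barrel, either way round below 0.25 rad and x of stone_0 in the frame of barrel between -0.05 and 0.05 m and y of stone_0 in the frame of barrel between -0.05 and 0.05 m and z of stone_0 in the frame of barrel between 0 and 0.15 m and x of stone_3 in the frame of barrel between -0.05 and 0.05 m and y of stone_3 in the frame of barrel between -0.05 and 0.05 m and z of stone_3 in the frame of barrel between 0 and 0.15 m and x of stone_4 in the frame of barrel between -0.05 and 0.05 m and y of stone_4 in the frame of barrel between -0.05 and 0.05 m and z of stone_4 in the frame of barrel between 0 and 0.15 m and x of stone_5 in the frame of barrel between -0.05 and 0.05 m and y of stone_5 in the frame of barrel between -0.05 and 0.05 m and z of stone_5 in the frame of barrel between 0 and 0.15 m and x of stone_b0 in the frame of barrel between -0.05 and 0.05 m and y of stone_b0 in the frame of barrel between -0.05 and 0.05 m and z of stone_b0 in the frame of barrel between 0 and 0.15 m and value of joint switch below 0.4 rad and value of joint holddown above 0.3 rad), for 0.3 s.
4. the hold-down arm is down over the barrel, switch still off (angle between barrel's own z axis and vertical between 1.5 and 1.64 rad and angle between the z axis of barrel and the y axis of tumbler, either way round below 0.06 rad and x of barrel in the frame of tumbler between -0.008 and 0.008 m and y of barrel in the frame of tumbler between -0.13 and -0.08 m and y of barrel_mouth in the frame of tumbler above 0.02 m and z of barrel in the frame of tumbler between 0.082 and 0.108 m and distance between lid_shoulder and barrel_mouth below 0.015 m and angle between the z axis of lid and the z axis of barrel, either way round below 0.25 rad and value of joint holddown below 0.08 rad and value of joint switch below 0.4 rad), for 0.2 s.
5. the switch lever is fully over (value of joint switch above 0.88 rad), for 0.2 s.
At the end, for the whole second after the job is handed in: Barrel at rest along the rollers (level and in line within 3 degrees, centred within 8 mm, foot at most 20 mm back over the step), lid towards the headstock, its plug at least half in the mouth (flange within 15 mm of the rim), every stone inside, hold-down below 0.08 rad, lever above 0.88 rad (angle between barrel's own z axis and vertical between 1.5 and 1.64 rad and angle between the z axis of barrel and the y axis of tumbler, either way round below 0.06 rad and x of barrel in the frame of tumbler between -0.008 and 0.008 m and y of barrel in the frame of tumbler between -0.13 and -0.08 m and y of barrel_mouth in the frame of tumbler above 0.02 m and z of barrel in the frame of tumbler between 0.082 and 0.108 m and distance between lid_shoulder and barrel_mouth below 0.015 m and angle between the z axis of lid and the z axis of barrel, either way round below 0.25 rad and x of stone_0 in the frame of barrel between -0.05 and 0.05 m and y of stone_0 in the frame of barrel between -0.05 and 0.05 m and z of stone_0 in the frame of barrel between 0 and 0.15 m and x of stone_3 in the frame of barrel between -0.05 and 0.05 m and y of stone_3 in the frame of barrel between -0.05 and 0.05 m and z of stone_3 in the frame of barrel between 0 and 0.15 m and x of stone_4 in the frame of barrel between -0.05 and 0.05 m and y of stone_4 in the frame of barrel between -0.05 and 0.05 m and z of stone_4 in the frame of barrel between 0 and 0.15 m and x of stone_5 in the frame of barrel between -0.05 and 0.05 m and y of stone_5 in the frame of barrel between -0.05 and 0.05 m and z of stone_5 in the frame of barrel between 0 and 0.15 m and x of stone_b0 in the frame of barrel between -0.05 and 0.05 m and y of stone_b0 in the frame of barrel between -0.05 and 0.05 m and z of stone_b0 in the frame of barrel between 0 and 0.15 m and linear speed of each of barrel, lid below 0.02 m/s and value of joint holddown below 0.08 rad and value of joint switch above 0.88 rad); the robot touches nothing.
It fails at once if a bystander (grit pot, tape roll, agate slab) is shifted more than 30 mm (distance of any of grit_pot, tape, slab from where it was at the start of the episode above 0.03 m).
It fails at once if the barrel is off the tumbler or tips before the lid is in it (height (world z) of barrel below 0.025 m or (angle between barrel's own z axis and vertical above 0.6 rad and distance between lid_shoulder and barrel_mouth above 0.03 m)).
Of stone_0, stone_3, stone_4, stone_5, stone_b0 only 3 to 5 are there at a start; the rules pass over those that are not, and their reading is None.
At some moment in a run one of stone_0, stone_3, stone_4, stone_5, stone_b0 may be knocked a few centimetres aside while the robot is not near it.
Once in a run the grip may slacken for a moment while it holds something.
It also fails if it takes over 210 s, if anything falls off the work surface, if the arm or the gripper's body presses on something with over 40 N, if the wrist force passes 120 N, or if a joint passes its speed limit or range.

## Working session

There is one attempt and no reset: what is moved stays moved. The work goes in short steps, Python scripts to look and compute and a tool call to move; the robot and the scene stay as the last step left them, time stands still between calls to the robot, and variables do not carry over. Pictures are saved under pics/ and viewed, at most 14 in all, crops included, and the job is handed in when it is done.

Besides the shell and the picture viewer there is one more tool, called as name(argument=value, ...), one argument or row to a line, values as JSON. drive_tool: Moves the arm, as the interface text tells. Its arguments: {"type":"object","properties":{"deltas":{"type":"array","items":{"type":"object","properties":{"hand":{"type":"number"},"x":{"type":"number"},"y":{"type":"number"},"z":{"type":"number"},"rx":{"type":"number"},"ry":{"type":"number"},"rz":{"type":"number"}}}}},"required":["deltas"]}

```bash
ls; mkdir -p pics
cat > h.py <<'E'
import numpy as np, cv2, sys
from workcell import status, snapshot, manip
def cloud(s):
    h,w=s['z_map'].shape
    K=np.array([[s['fx'],0,s['cx']],[0,s['fy'],s['cy']],[0,0,1.]])
    u,v=np.meshgrid(np.arange(w),np.arange(h))
    p=cv2.undistortPoints(np.stack([u,v],-1).reshape(-1,1,2).astype(np.float64),K,np.array(s['D'],float)).reshape(h,w,2)
    z=s['z_map'].astype(float)
    c=np.dstack([p[...,0]*z,p[...,1]*z,z])
    if 'R' in s: P=(c-np.array(s['t']))@np.array(s['R'])
    else:
        M=s['mount']; P=c@M[:3,:3].T+M[:3,3]
        st=s['st']; R=cv2.Rodrigues(np.array(st['orientation'],float))[0]
        P=P@R.T+np.array(st['eef_pos'])
    P[z<=0]=np.nan
    return P
def snap(n):
    st=status.read_state(); s=snapshot(n); s['st']=st; s['P']=cloud(s); return s
E
python3 - <<'E'
from h import *
import pickle
for n in ['scene','side','wrist']:
    s=snap(n); cv2.imwrite(f'pics/{n}0.png',s['frame']); pickle.dump(s,open(f'{n}0.pkl','wb'))
    if 'R' in s: print(n,-s['R'].T@s['t'],s['R'][2])
print(s['mount'],manip.hold_point_z,s['st'])
E
```

```text
pics
scene [-0.16476714 -0.77240187  1.08157975] [ 0.48707668  0.55780983 -0.67201525]
side [0.08721465 1.16344646 0.95140281] [ 0.2858279  -0.77754578 -0.56011157]
[[-3.24967359e-05 -9.70392602e-01 -2.41533013e-01  6.79379782e-02]
 [ 9.99999961e-01 -9.85834584e-05  2.61529152e-04  7.94145426e-04]
 [-2.77597114e-04 -2.41532995e-01  9.70392567e-01 -1.70823390e-01]
 [ 0.00000000e+00  0.00000000e+00  0.00000000e+00  1.00000000e+00]] -0.0188 {'t': 0.1, 'joint_pos': array([-2.00146886e-02,  3.20216089e-01,  1.56557537e+00, -5.59880397e-06,
        1.25738159e+00, -1.99781701e-02]), 'qd': array([-0.00027353, -0.0010916 , -0.00229182,  0.00037144,  0.00183931,
       -0.00046283]), 'tau': array([ 5.01049108e-04, -4.13330913e+01, -2.32510239e+01,  7.29743019e-02,
        4.21804120e-02, -4.88014211e-05]), 'eef_pos': array([ 5.74541923e-01, -2.97761469e-07,  2.13204053e-01]), 'orientation': array([-2.22067653e+00, -2.22059927e+00,  1.72534046e-03]), 'contact_force': array([-0.52576035, -0.21955028, -0.06286575]), 'ft_torque': array([-0.02405508, -0.00177673,  0.0200247 ]), 'grasp_force': 0.0, 'grip_width': 0.09130790731366077}
```

View pics/scene0.png

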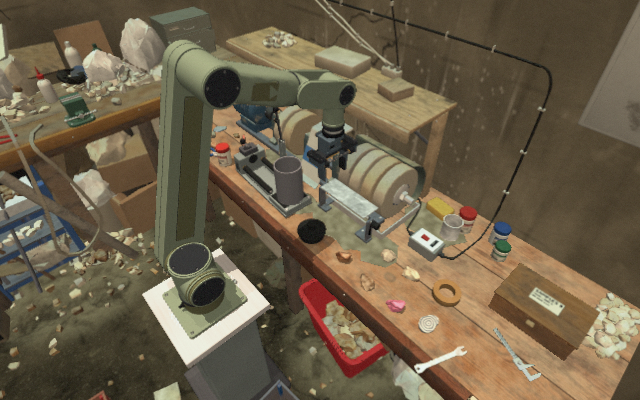

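View pics/side0.png

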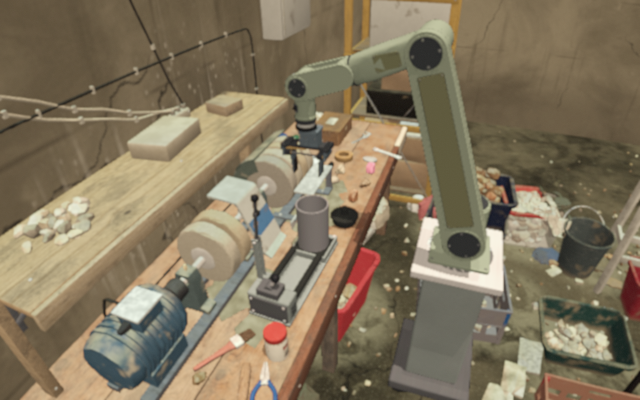

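The scene view shows the barrel at (288,180), the lid at (312,231), loose stones at about (345,257), (367,283), (388,257) and (410,272), a pink look-alike at (396,306), the slab at (429,324) and the tape at (447,293). The side view shows the headstock at (275,300) and the upright hold-down at (257,230).

Run:
```python
from h import *
import pickle
s=pickle.load(open('scene0.pkl','rb'));P=s['P']
c=s['frame'][235:345,320:480]; cv2.imwrite('pics/crop0.png',cv2.resize(c,None,fx=5,fy=5,interpolation=cv2.INTER_CUBIC))
h=P[...,2]
m=((h>0.010)&(h<0.09)&(P[...,0]>0.3)&(P[...,0]<0.75)&(P[...,1]<0.15)&(P[...,1]>-0.5)).astype(np.uint8)
n,l,st,ce=cv2.connectedComponentsWithStats(m)
for i in range(1,n):
    if st[i,4]>40:
        q=P[l==i]; top=q[q[:,2]>np.percentile(q[:,2],90)-0.012][:,:2]
        print(i,st[i,4],ce[i].round(),'min',q.min(0).round(3),'max',q.max(0).round(3),'ctr',np.mean(top,0).round(3),s['frame'][l==i].mean(0).round())
# barrel, lid
m=(h>0.17)&(h<0.215)&(abs(P[...,0]-0.5)<0.25)&(P[...,1]>0.1)&(P[...,1]<0.5)
ys,xs=np.where(m)
print(xs.min(),xs.max(),ys.min(),ys.max())
```

```text
1 71 [333. 176.] min [0.658 0.093 0.017] max [0.705 0.148 0.09 ] ctr [0.7   0.116] [76. 86. 82.]
3 495 [294. 203.] min [0.421 0.096 0.01 ] max [0.556 0.15  0.09 ] ctr [0.478 0.122] [79. 88. 90.]
4 749 [355. 218.] min [ 0.544 -0.226  0.01 ] max [0.748 0.082 0.09 ] ctr [ 0.56  -0.081] [101. 111. 112.]
5 204 [384. 215.] min [ 0.644 -0.203  0.011] max [ 0.749 -0.116  0.09 ] ctr [ 0.696 -0.197] [ 90. 101. 104.]
6 563 [312. 230.] min [ 0.386 -0.086  0.01 ] max [0.498 0.023 0.073] ctr [ 0.438 -0.034] [26. 30. 31.]
7 812 [427. 244.] min [ 0.665 -0.465  0.01 ] max [ 0.749 -0.256  0.063] ctr [ 0.699 -0.365] [135. 147. 149.]
8 147 [388. 255.] min [ 0.545 -0.321  0.01 ] max [ 0.596 -0.272  0.033] ctr [ 0.569 -0.297] [131. 168. 191.]
9 120 [344. 256.] min [ 0.432 -0.22   0.01 ] max [ 0.468 -0.167  0.045] ctr [ 0.446 -0.203] [ 70. 104. 148.]
10 153 [411. 273.] min [ 0.549 -0.432  0.01 ] max [ 0.594 -0.375  0.038] ctr [ 0.568 -0.402] [144. 192. 213.]
11 151 [367. 281.] min [ 0.412 -0.35   0.01 ] max [ 0.45  -0.291  0.027] ctr [ 0.433 -0.323] [ 99. 138. 174.]
13 88 [438. 284.] min [ 0.561 -0.5    0.01 ] max [ 0.632 -0.482  0.03 ] ctr [ 0.596 -0.492] [ 76. 132. 181.]
14 167 [396. 304.] min [ 0.418 -0.47   0.01 ] max [ 0.46  -0.416  0.046] ctr [ 0.434 -0.453] [127. 120. 201.]
241 317 118 179
```

View pics/crop0.png

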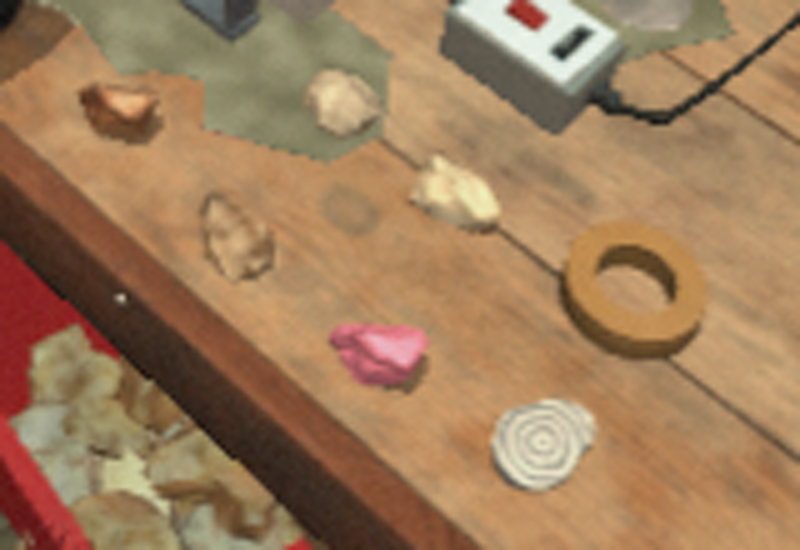

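View pics/wrist0.png

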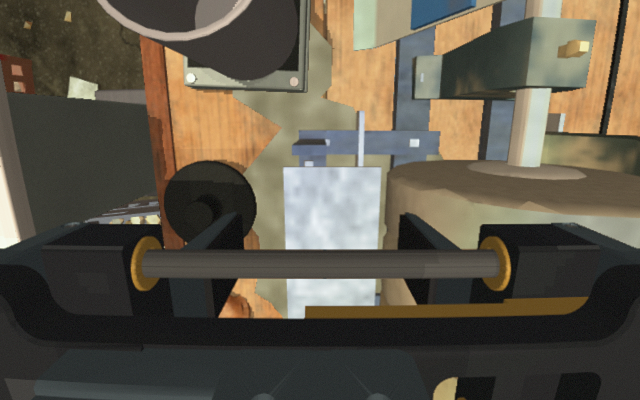

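Candidates, by pixel in the scene view:
- (345,257) is red-brown. It fits stone_3.
- (388,257) is pale tan.
- (411,273) is cream.
- (367,281) is brown.
- (396,305) is pink with stone_3's shape. This is the decoy and stays.

So four stones are wanted. The (350,208) spot in the crop is a flat stain. In the wrist view the barrel rim is at (170,5) and the lid at (210,205).

Run:
```python
from h import *
import pickle
S=[pickle.load(open(f'{n}0.pkl','rb')) for n in ['scene','side']]
Q=[s['P'].reshape(-1,3) for s in S]
A=np.vstack(Q); A=A[~np.isnan(A).any(1)]
for n,c in dict(red=(.446,-.197),tan=(.57,-.297),cream=(.57,-.402),brown=(.432,-.322)).items():
    for k,q in [('sc',Q[0]),('si',Q[1])]:
        m=(np.hypot(q[:,0]-c[0],q[:,1]-c[1])<.045)&(q[:,2]>.009)&(q[:,2]<.07); p=q[m]
        if len(p)>5:
            r=cv2.minAreaRect((p[:,:2]*1000).astype(np.float32)); print(n,k,m.sum(),np.round(r[0]),np.round(r[1]),round(r[2]),'top',p[:,2].max().round(3))
def circ(p):
    M=np.c_[2*p,np.ones(len(p))]; a=np.linalg.lstsq(M,(p**2).sum(1),rcond=None)[0]; return a[:2],np.sqrt(a[2]+a[:2]@a[:2])
for k,q in zip(['sc','si'],Q):
    m=(q[:,2]>.199)&(q[:,2]<.212)&(np.hypot(q[:,0]-.47,q[:,1]-.15)<.12); p=q[m]
    print(k,'rim',m.sum(),p.min(0) if len(p) else 0,p.max(0) if len(p) else 0, circ(p[:,:2]) if len(p)>5 else '')
    m=(abs(q[:,2]-.034)<.006)&(np.hypot(q[:,0]-.44,q[:,1]+.03)<.08); p=q[m]; print('flange top-ish',len(p),circ(p[:,:2]) if len(p)>5 else '')
    m=(q[:,2]>.058)&(q[:,2]<.08)&(np.hypot(q[:,0]-.44,q[:,1]+.03)<.06); p=q[m]; print('knob',len(p),p.mean(0),p.min(0),p.max(0))
# top-down height map of tumbler
a=A[(A[:,0]>.3)&(A[:,0]<.7)&(A[:,1]>.05)&(A[:,1]<.62)&(A[:,2]<.36)]
H=np.zeros((285,200)); i=((a[:,1]-.05)/.002).astype(int); j=((a[:,0]-.3)/.002).astype(int)
np.maximum.at(H,(i,j),a[:,2])
cv2.imwrite('pics/top.png',cv2.resize(cv2.applyColorMap((np.clip(H/.25,0,1)*255).astype(np.uint8),cv2.COLORMAP_JET),None,fx=2,fy=2,interpolation=cv2.INTER_NEAREST))
np.save('A.npy',a)
for k,q in zip(['sc','si'],Q):
    m=(abs(q[:,2]-.096)<.004)&(q[:,0]>.3)&(q[:,0]<.62)&(q[:,1]>.25)&(q[:,1]<.55); p=q[m]
    r=cv2.minAreaRect((p[:,:2]*1000).astype(np.float32)); print(k,'head',len(p),r)
```

```text
red sc 120 [ 447. -194.] [32. 55.] 17 top 0.045
red si 108 [ 457. -189.] [49. 43.] 72 top 0.047
tan sc 149 [ 570. -299.] [43. 55.] 29 top 0.033
tan si 50 [ 565. -300.] [33. 66.] 12 top 0.036
cream sc 158 [ 575. -400.] [45. 56.] 20 top 0.038
cream si 64 [ 570. -395.] [56. 42.] 75 top 0.038
brown sc 154 [ 431. -321.] [59. 38.] 88 top 0.027
brown si 67 [ 434. -314.] [64. 36.] 84 top 0.029
sc rim 112 [0.43975032 0.10837629 0.19901447] [0.54818776 0.22126255 0.20740146] (array([0.494176  , 0.16372734]), np.float64(0.05233640666818462))
flange top-ish 367 (array([ 0.44065956, -0.03148913]), np.float64(0.042409338995182476))
knob 52 [ 0.43987783 -0.03230882  0.0673551 ] [ 0.42593982 -0.04452195  0.05814772] [ 0.45745224 -0.01423404  0.07312915]
si rim 190 [0.44189246 0.11050104 0.19904133] [0.550962   0.22325342 0.2095749 ] (array([0.49629706, 0.16711028]), np.float64(0.05249633611297224))
flange top-ish 112 (array([ 0.44213607, -0.02364994]), np.float64(0.04471594385296756))
knob 49 [ 0.44251245 -0.02670343  0.06853324] [ 0.42776323 -0.04968504  0.05830612] [ 0.45890981 -0.01342731  0.07426729]
sc head 124 ((542.6641845703125, 440.5125732421875), (103.5537109375, 227.24179077148438), 59.04956817626953)
si head 342 ((543.6072998046875, 448.906982421875), (110.6408462524414, 222.33172607421875), 55.014888763427734)
```

View pics/top.png

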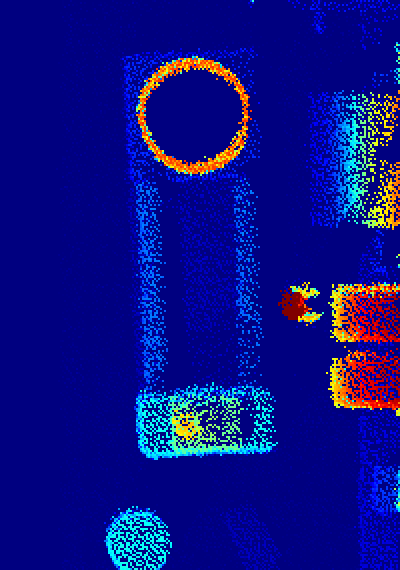

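The top-down height map puts the tumbler's step at rows 50–180 and its rollers near columns 150 and 246. The headstock is at rows 388–455 and the hold-down post at (290,305). The machine runs along world +y, turned about −0.05 rad. Next I take a look over the stones with the wrist camera.

drive_tool(
  deltas=[
    {"x":-0.0425,"y":-0.009,"z":-0.0145},
    {"x":-0.0425,"y":-0.009,"z":-0.0145},
    {"x":-0.0425,"y":-0.009,"z":-0.0145},
    {"x":-0.0425,"y":-0.009,"z":-0.0145},
    {"x":-0.0425,"y":-0.009,"z":-0.0145},
  ],
)

```text
invalid input at $.deltas[0]: expected keys hand, x, y, z, rx, ry, rz
```

drive_tool(
  deltas=[
    {"x":-0.0425,"y":-0.009,"z":-0.0145},
    {"x":-0.0425,"y":-0.009,"z":-0.0145},
    {"x":-0.0425,"y":-0.009,"z":-0.0145},
    {"x":0},
    {"x":0},
  ],
)

```text
invalid input at $.deltas[0]: expected keys hand, x, y, z, rx, ry, rz
```

```bash
cat >> h.py <<'E'
def stones(s,lo=.009,hi=.07,box=(.36,.64,-.5,-.12)):
    P=s['P']; x,y,h=P[...,0],P[...,1],P[...,2]
    m=((h>lo)&(h<hi)&(x>box[0])&(x<box[1])&(y>box[2])&(y<box[3])).astype(np.uint8)
    n,l,st,ce=cv2.connectedComponentsWithStats(m)
    for i in range(1,n):
        if st[i,4]<60: continue
        q=P[l==i]; r=cv2.minAreaRect((q[:,:2]*1000).astype(np.float32)); b=r[1]
        a=r[2] if b[0]>b[1] else r[2]+90   # long-axis angle from world x, deg
        a=(a+90)%180-90
        print(ce[i].round(),st[i,4],'ctr',np.round(r[0]),'size',np.round(sorted(b)),'long',round(a),'top',q[:,2].max().round(3),s['frame'][l==i].mean(0).round())
E
python3 - <<'E'
from h import *
s=snap('wrist'); print(s['st']['eef_pos'],s['st']['orientation'],s['st']['joint_pos'],s['fx'])
stones(s); cv2.imwrite('pics/w1.png',s['frame'])
# tumbler fit
A=np.load('A.npy')
q=A[(A[:,2]>.052)&(A[:,2]<.064)&(A[:,1]>.245)&(A[:,1]<.42)]
for lo,hi in [(.43,.475),(.53,.57)]:
    p=q[(q[:,0]>lo)&(q[:,0]<hi)]; c=np.polyfit(p[:,1],p[:,0],1); print('roller slope',c[0],'x@y=.333',np.polyval(c,.333),len(p))
q=A[(A[:,2]>.08)&(A[:,2]<.102)&(A[:,1]>.42)&(A[:,1]<.525)&(A[:,0]<.6)]
p=(q[:,:2]*1000).astype(np.float32)
# trim: rows with enough density
print(cv2.minAreaRect(p), np.percentile(p,[1,50,99],axis=0))
E
```

```text
[5.74619730e-01 2.46986448e-05 2.13303266e-01] [-2.22069132e+00 -2.22079370e+00  1.50120530e-03] [-1.99688005e-02  3.20168400e-01  1.56539041e+00 -5.01730429e-06
  1.25740872e+00 -2.00133522e-02] 307.694013283086
[234. 309.] 441 ctr [ 463. -177.] size [21. 37.] long -27 top 0.037 [ 64. 107. 164.]
roller slope 0.046368070781459644 x@y=.333 0.45061522923013597 422
roller slope 0.045548922464690285 x@y=.333 0.5469906747322494 245
((505.78057861328125, 470.1037902832031), (72.1648178100586, 137.39694213867188), 86.08296966552734) [[439.30021637 438.06047241]
 [478.75115967 481.33346558]
 [572.05211365 506.26590881]]
```

View pics/w1.png

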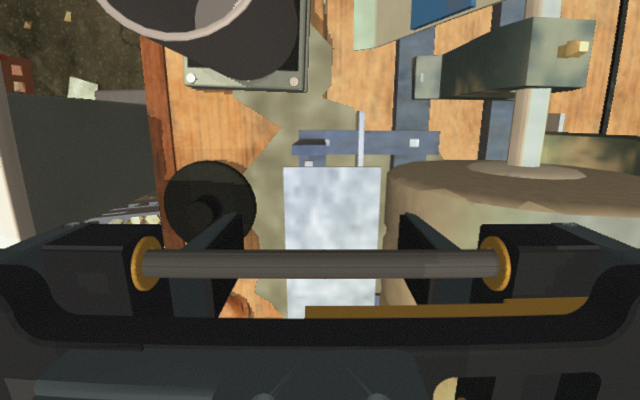

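drive_tool(
  deltas=[
    {"hand":1,"x":-0.0425,"y":-0.009,"z":-0.0145,"rx":0,"ry":0,"rz":0},
    {"hand":1,"x":-0.0425,"y":-0.009,"z":-0.0145,"rx":0,"ry":0,"rz":0},
    {"hand":1,"x":-0.0425,"y":-0.009,"z":-0.0145,"rx":0,"ry":0,"rz":0},
    {"hand":1,"x":-0.0425,"y":-0.009,"z":-0.0145,"rx":0,"ry":0,"rz":0},
    {"hand":1,"x":-0.0425,"y":-0.009,"z":-0.0145,"rx":0,"ry":0,"rz":0},
  ],
)

```text
t: 0.82
eef_pos: [0.5295, -0.2138, 0.2868]
orientation: [-2.221, -2.221, -0.0]
contact_force: [0.9, -0.3, 0.5]
grip_width: 0.0912
grasp_force: 0.0
```

drive_tool(
  deltas=[
    {"hand":1,"x":-0.0425,"y":-0.009,"z":-0.0145,"rx":0,"ry":0,"rz":0},
    {"hand":1,"x":-0.0425,"y":-0.009,"z":-0.0145,"rx":0,"ry":0,"rz":0},
    {"hand":1,"x":-0.0425,"y":-0.009,"z":-0.0145,"rx":0,"ry":0,"rz":0},
    {"hand":1,"x":0,"y":0,"z":0,"rx":0,"ry":0,"rz":0},
    {"hand":1,"x":0,"y":0,"z":0,"rx":0,"ry":0,"rz":0},
  ],
)

```text
t: 1.45
eef_pos: [0.5029, -0.3395, 0.3293]
orientation: [-2.221, -2.22, -0.001]
contact_force: [0.1, 0.7, 0.5]
grip_width: 0.0912
grasp_force: 0.0
```

Run:
```python
from h import *
s=snap('wrist'); print(s['st']['eef_pos'],s['st']['orientation'],s['st']['joint_pos'],s['fx'])
stones(s); cv2.imwrite('pics/w2.png',s['frame'])
```

```text
[ 0.50286519 -0.33946973  0.32934359] [-2.22065566e+00 -2.22015668e+00 -7.81380761e-04] [-6.13164111e-01  3.28295921e-01  1.26719435e+00  7.41574329e-04
  1.54745937e+00 -6.12957195e-01] 307.694013283086
[382.  60.] 1103 ctr [ 595. -187.] size [ 60. 100.] long -10 top 0.067 [133. 124. 118.]
[286.  67.] 838 ctr [ 457. -190.] size [40. 55.] long 80 top 0.045 [ 86. 137. 193.]
[366. 138.] 833 ctr [ 576. -297.] size [45. 55.] long -44 top 0.03 [115. 157. 180.]
[279. 153.] 715 ctr [ 435. -318.] size [39. 61.] long 90 top 0.024 [ 68. 103. 133.]
[364. 202.] 725 ctr [ 576. -400.] size [45. 58.] long -88 top 0.035 [100. 142. 169.]
[283. 229.] 748 ctr [ 444. -439.] size [39. 54.] long 87 top 0.043 [153. 145. 238.]
```

View pics/w2.png

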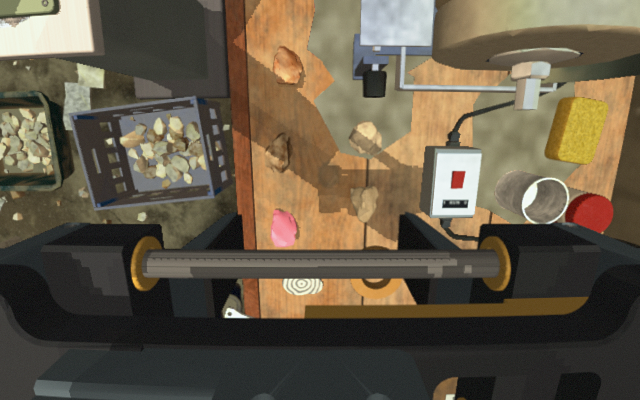

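In the wrist view the four loose stones are red-brown (286,67), tan (366,138), brown (279,153) and cream (364,202). The pink decoy is at (283,229). I take cream first.

drive_tool(
  deltas=[
    {"hand":1,"x":-0.015,"y":0.018,"z":0.057,"rx":0,"ry":0,"rz":0},
    {"hand":1,"x":-0.015,"y":0.018,"z":0.057,"rx":0,"ry":0,"rz":0},
    {"hand":1,"x":-0.015,"y":0.018,"z":0.057,"rx":0,"ry":0,"rz":0},
    {"hand":1,"x":-0.014,"y":0.018,"z":0.057,"rx":0,"ry":0,"rz":0},
    {"hand":1,"x":0,"y":0,"z":0.045,"rx":0,"ry":0,"rz":0},
  ],
)

```text
t: 2.12
eef_pos: [0.5758, -0.3975, 0.0536]
orientation: [-2.218, -2.222, 0.0]
contact_force: [-0.2, -0.0, 0.4]
grip_width: 0.0912
grasp_force: 0.0
```

drive_tool(
  deltas=[
    {"hand":1,"x":0,"y":0,"z":0.04,"rx":0,"ry":0,"rz":0},
    {"hand":1,"x":0,"y":0,"z":0.006,"rx":0,"ry":0,"rz":0},
    {"hand":-1,"x":0,"y":0,"z":0,"rx":0,"ry":0,"rz":0},
    {"hand":-1,"x":0,"y":0,"z":0,"rx":0,"ry":0,"rz":0},
    {"hand":-1,"x":0,"y":0,"z":0,"rx":0,"ry":0,"rz":0},
  ],
)

```text
t: 2.75
eef_pos: [0.5759, -0.3995, 0.013]
orientation: [2.219, 2.219, 0.001]
contact_force: [0.3, 1.1, 0.5]
grip_width: 0.0639
grasp_force: 0.0
```

drive_tool(
  deltas=[
    {"hand":-1,"x":0,"y":0,"z":0,"rx":0,"ry":0,"rz":0},
    {"hand":-1,"x":0,"y":0,"z":0,"rx":0,"ry":0,"rz":0},
  ],
)

```text
t: 3.0
eef_pos: [0.5747, -0.399, 0.0114]
orientation: [-2.221, -2.221, 0.0]
contact_force: [-3.0, 0.4, 2.2]
grip_width: 0.0441
grasp_force: 6.8
```

Run:
```python
from h import *
import pickle
q=pickle.load(open('scene0.pkl','rb'))['P'].reshape(-1,3)
m=(q[:,2]>.07)&(q[:,2]<.35)&(q[:,1]<-.1)&(q[:,1]>-.5)&(q[:,0]>.48)&(q[:,0]<.8)
q=q[m]
for x in np.arange(.48,.8,.02):
    p=q[(q[:,0]>=x)&(q[:,0]<x+.02)]
    if len(p)>3: print(x.round(2),len(p),'ymin',p[:,1].min().round(3),'zmax',p[:,2].max().round(3))
```

```text
0.54 197 ymin -0.243 zmax 0.151
0.56 165 ymin -0.245 zmax 0.149
0.58 101 ymin -0.205 zmax 0.149
0.6 96 ymin -0.193 zmax 0.149
0.62 349 ymin -0.201 zmax 0.21
0.64 331 ymin -0.202 zmax 0.224
0.66 287 ymin -0.202 zmax 0.241
0.68 267 ymin -0.206 zmax 0.249
0.7 269 ymin -0.226 zmax 0.255
0.72 282 ymin -0.257 zmax 0.256
0.74 178 ymin -0.257 zmax 0.272
0.76 206 ymin -0.216 zmax 0.271
0.78 166 ymin -0.398 zmax 0.264
```

drive_tool(
  deltas=[
    {"hand":-1,"x":0,"y":0,"z":0,"rx":0,"ry":0,"rz":0},
    {"hand":-1,"x":0,"y":0,"z":-0.04,"rx":0,"ry":0,"rz":0},
    {"hand":-1,"x":0,"y":0,"z":-0.06,"rx":0,"ry":0,"rz":0},
    {"hand":-1,"x":0,"y":0,"z":-0.06,"rx":0,"ry":0,"rz":0},
    {"hand":-1,"x":0,"y":0,"z":-0.06,"rx":0,"ry":0,"rz":0},
  ],
)

```text
t: 3.62
eef_pos: [0.575, -0.3989, 0.2329]
orientation: [2.221, 2.221, 0.001]
contact_force: [0.7, -0.7, 0.4]
grip_width: 0.0008
grasp_force: 0.0
```

drive_tool(
  deltas=[
    {"hand":-1,"x":0.056,"y":-0.008,"z":-0.025,"rx":0,"ry":0,"rz":0},
    {"hand":-1,"x":0.056,"y":-0.008,"z":0,"rx":0,"ry":0,"rz":0},
    {"hand":-1,"x":0.056,"y":-0.008,"z":0,"rx":0,"ry":0,"rz":0},
    {"hand":-1,"x":0.056,"y":-0.008,"z":0,"rx":0,"ry":0,"rz":0},
    {"hand":-1,"x":0.056,"y":-0.008,"z":0,"rx":0,"ry":0,"rz":0},
  ],
)

```text
t: 4.25
eef_pos: [0.5347, -0.1172, 0.2561]
orientation: [2.221, 2.221, 0.001]
contact_force: [0.6, 0.2, 0.5]
grip_width: 0.0006
grasp_force: 0.0
```

drive_tool(
  deltas=[
    {"hand":-1,"x":0.056,"y":-0.008,"z":0,"rx":0,"ry":0,"rz":0},
    {"hand":-1,"x":0.056,"y":-0.008,"z":0,"rx":0,"ry":0,"rz":0},
    {"hand":-1,"x":0.056,"y":-0.008,"z":0,"rx":0,"ry":0,"rz":0},
    {"hand":-1,"x":0.056,"y":-0.008,"z":0,"rx":0,"ry":0,"rz":0},
    {"hand":-1,"x":0.056,"y":-0.008,"z":0,"rx":0,"ry":0,"rz":0},
  ],
)

```text
t: 4.88
eef_pos: [0.4947, 0.1628, 0.2561]
orientation: [2.221, 2.221, 0.002]
contact_force: [0.8, 0.3, -0.8]
grip_width: 0.0005
grasp_force: 0.0
```

drive_tool(
  deltas=[
    {"hand":-1,"x":0.004,"y":0,"z":0,"rx":0,"ry":0,"rz":0},
    {"hand":-1,"x":0,"y":0,"z":0,"rx":0,"ry":0,"rz":0},
  ],
)

```text
t: 5.12
eef_pos: [0.495, 0.1648, 0.2559]
orientation: [2.22, 2.222, -0.001]
contact_force: [-0.7, -0.6, -0.2]
grip_width: 0.0004
grasp_force: 0.0
```

Run:
```python
from h import *
s=snap('scene'); stones(s); s=snap('side'); stones(s)
```

```text
[368. 233.] 260 ctr [ 586. -181.] size [ 89. 108.] long -79 top 0.069 [ 98. 106. 106.]
[388. 255.] 147 ctr [ 570. -299.] size [46. 55.] long -60 top 0.033 [131. 168. 192.]
[344. 256.] 120 ctr [ 445. -195.] size [30. 56.] long -63 top 0.045 [ 70. 105. 149.]
[410. 273.] 157 ctr [ 567. -400.] size [42. 56.] long 76 top 0.038 [144. 191. 213.]
[367. 281.] 154 ctr [ 432. -322.] size [40. 57.] long -78 top 0.025 [ 99. 138. 174.]
[438. 284.] 88 ctr [ 597. -491.] size [18. 76.] long 0 top 0.028 [ 76. 132. 180.]
[396. 304.] 166 ctr [ 433. -447.] size [37. 56.] long -41 top 0.045 [127. 120. 201.]
[370. 167.] 83 ctr [ 439. -439.] size [47. 53.] long -23 top 0.048 [167. 164. 234.]
[328. 186.] 188 ctr [ 566. -225.] size [ 67. 171.] long 73 top 0.069 [127. 142. 146.]
[364. 182.] 64 ctr [ 435. -314.] size [33. 60.] long 81 top 0.029 [119. 155. 186.]
[353. 195.] 107 ctr [ 456. -188.] size [44. 48.] long 72 top 0.049 [103. 141. 185.]
```

drive_tool(
  deltas=[
    {"hand":1,"x":-0.051,"y":-0.006,"z":0,"rx":0,"ry":0,"rz":0},
    {"hand":1,"x":-0.051,"y":-0.006,"z":0,"rx":0,"ry":0,"rz":0},
    {"hand":1,"x":-0.051,"y":-0.006,"z":0,"rx":0,"ry":0,"rz":0},
    {"hand":1,"x":-0.051,"y":-0.006,"z":0,"rx":0,"ry":0,"rz":0},
    {"hand":1,"x":-0.051,"y":-0.006,"z":0,"rx":0,"ry":0,"rz":0},
  ],
)

```text
t: 5.85
eef_pos: [0.4642, -0.0931, 0.2562]
orientation: [2.224, 2.218, 0.0]
contact_force: [0.3, -0.3, -0.1]
grip_width: 0.0477
grasp_force: 0.0
```

drive_tool(
  deltas=[
    {"hand":1,"x":-0.051,"y":-0.006,"z":0,"rx":0,"ry":0,"rz":0},
    {"hand":1,"x":-0.051,"y":-0.006,"z":0.03,"rx":0,"ry":0,"rz":0},
    {"hand":1,"x":0,"y":0,"z":0.06,"rx":0,"ry":0,"rz":0},
    {"hand":1,"x":0,"y":0,"z":0.06,"rx":0,"ry":0,"rz":0},
    {"hand":1,"x":0,"y":0,"z":0.06,"rx":0,"ry":0,"rz":0},
  ],
)

```text
t: 6.48
eef_pos: [0.4525, -0.1939, 0.0447]
orientation: [2.224, 2.217, 0.001]
contact_force: [1.8, -0.6, -0.3]
grip_width: 0.0908
grasp_force: 0.0
```

drive_tool(
  deltas=[
    {"hand":1,"x":0,"y":0,"z":0.035,"rx":0,"ry":0,"rz":0},
    {"hand":1,"x":0,"y":0,"z":0.004,"rx":0,"ry":0,"rz":0},
    {"hand":-1,"x":0,"y":0,"z":0,"rx":0,"ry":0,"rz":0},
    {"hand":-1,"x":0,"y":0,"z":0,"rx":0,"ry":0,"rz":0},
    {"hand":-1,"x":0,"y":0,"z":0,"rx":0,"ry":0,"rz":0},
  ],
)

```text
t: 7.1
eef_pos: [0.4539, -0.1925, 0.0083]
orientation: [2.219, 2.219, 0.002]
contact_force: [1.1, 0.3, 0.0]
grip_width: 0.0642
grasp_force: 0.0
```

drive_tool(
  deltas=[
    {"hand":-1,"x":0,"y":0,"z":0,"rx":0,"ry":0,"rz":0},
    {"hand":-1,"x":0,"y":0,"z":0,"rx":0,"ry":0,"rz":0},
    {"hand":-1,"x":0,"y":0,"z":0,"rx":0,"ry":0,"rz":0},
    {"hand":-1,"x":0,"y":0,"z":0,"rx":0,"ry":0,"rz":0},
    {"hand":-1,"x":0,"y":0,"z":0,"rx":0,"ry":0,"rz":0},
  ],
)

```text
t: 7.72
eef_pos: [0.4534, -0.1921, 0.0073]
orientation: [2.221, 2.221, 0.001]
contact_force: [-0.1, 0.6, 5.8]
grip_width: 0.0426
grasp_force: 30.0
```

drive_tool(
  deltas=[
    {"hand":-1,"x":0,"y":0,"z":-0.02,"rx":0,"ry":0,"rz":0},
    {"hand":-1,"x":0,"y":0,"z":-0.03,"rx":0,"ry":0,"rz":0},
    {"hand":-1,"x":0,"y":0,"z":0,"rx":0,"ry":0,"rz":0},
  ],
)

```text
t: 8.1
eef_pos: [0.454, -0.1925, 0.058]
orientation: [2.219, 2.219, 0.002]
contact_force: [-0.2, -0.8, -2.3]
grip_width: 0.0427
grasp_force: 30.0
```

drive_tool(
  deltas=[
    {"hand":-1,"x":0,"y":0,"z":-0.05,"rx":0,"ry":0,"rz":0},
    {"hand":-1,"x":0,"y":0,"z":-0.05,"rx":0,"ry":0,"rz":0},
    {"hand":-1,"x":0,"y":0,"z":-0.05,"rx":0,"ry":0,"rz":0},
    {"hand":-1,"x":0,"y":0,"z":-0.048,"rx":0,"ry":0,"rz":0},
    {"hand":-1,"x":0.051,"y":0.006,"z":0,"rx":0,"ry":0,"rz":0},
  ],
)

```text
t: 8.72
eef_pos: [0.461, -0.1432, 0.2571]
orientation: [2.222, 2.212, 0.003]
contact_force: [0.5, 0.4, -2.0]
grip_width: 0.0426
grasp_force: 30.0
```

drive_tool(
  deltas=[
    {"hand":-1,"x":0.051,"y":0.006,"z":0,"rx":0,"ry":0,"rz":0},
    {"hand":-1,"x":0.051,"y":0.006,"z":0,"rx":0,"ry":0,"rz":0},
    {"hand":-1,"x":0.051,"y":0.006,"z":0,"rx":0,"ry":0,"rz":0},
    {"hand":-1,"x":0.051,"y":0.006,"z":0,"rx":0,"ry":0,"rz":0},
    {"hand":-1,"x":0.051,"y":0.006,"z":0,"rx":0,"ry":0,"rz":0},
  ],
)

```text
t: 9.35
eef_pos: [0.4884, 0.1155, 0.2528]
orientation: [-2.22, -2.22, 0.005]
contact_force: [0.2, -0.7, -2.0]
grip_width: 0.0427
grasp_force: 30.0
```

drive_tool(
  deltas=[
    {"hand":-1,"x":0.051,"y":0.006,"z":0,"rx":0,"ry":0,"rz":0},
    {"hand":-1,"x":0,"y":0,"z":0,"rx":0,"ry":0,"rz":0},
  ],
)

```text
t: 9.6
eef_pos: [0.4945, 0.1678, 0.2525]
orientation: [-2.215, -2.225, 0.004]
contact_force: [0.0, -0.6, -2.6]
grip_width: 0.0422
grasp_force: 30.0
```

drive_tool(
  deltas=[
    {"hand":-1,"x":-0.002,"y":0,"z":0.045,"rx":0,"ry":0,"rz":0},
    {"hand":-1,"x":0,"y":0,"z":0.045,"rx":0,"ry":0,"rz":0},
    {"hand":0.25,"x":0,"y":0,"z":0,"rx":0,"ry":0,"rz":0},
    {"hand":0.25,"x":0,"y":0,"z":0,"rx":0,"ry":0,"rz":0},
    {"hand":0.25,"x":0,"y":0,"z":0,"rx":0,"ry":0,"rz":0},
  ],
)

```text
t: 10.22
eef_pos: [0.4965, 0.1631, 0.167]
orientation: [2.22, 2.219, 0.006]
contact_force: [0.1, -0.6, -0.6]
grip_width: 0.057
grasp_force: 0.0
```

drive_tool(
  deltas=[
    {"hand":0.25,"x":0,"y":0,"z":-0.045,"rx":0,"ry":0,"rz":0},
    {"hand":0.25,"x":0,"y":0,"z":-0.045,"rx":0,"ry":0,"rz":0},
    {"hand":1,"x":-0.054,"y":-0.0068,"z":0,"rx":0,"ry":0,"rz":0},
    {"hand":1,"x":-0.054,"y":-0.0068,"z":0,"rx":0,"ry":0,"rz":0},
    {"hand":1,"x":-0.054,"y":-0.0068,"z":0,"rx":0,"ry":0,"rz":0},
  ],
)

```text
t: 10.85
eef_pos: [0.475, -0.0005, 0.257]
orientation: [2.218, 2.22, 0.005]
contact_force: [1.9, -0.4, -0.2]
grip_width: 0.084
grasp_force: 0.0
```

drive_tool(
  deltas=[
    {"hand":1,"x":-0.054,"y":-0.0068,"z":0,"rx":0,"ry":0,"rz":0},
    {"hand":1,"x":-0.054,"y":-0.0068,"z":0,"rx":0,"ry":0,"rz":0},
    {"hand":1,"x":-0.054,"y":-0.0068,"z":0,"rx":0,"ry":0,"rz":0},
    {"hand":1,"x":0,"y":0,"z":0,"rx":0,"ry":0,"rz":0},
  ],
)

```text
t: 11.35
eef_pos: [0.4542, -0.1642, 0.2565]
orientation: [2.225, 2.213, 0.001]
contact_force: [0.4, 1.1, 0.3]
grip_width: 0.0916
grasp_force: 0.0
```

Run:
```python
from h import *
s=snap('wrist'); print(s['st']['eef_pos']); stones(s); 
s=snap('scene'); stones(s)
```

```text
[ 0.45416576 -0.16424     0.25652061]
[403. 185.] 1091 ctr [ 566. -178.] size [32. 61.] long -90 top 0.069 [118. 111. 103.]
[309. 285.] 311 ctr [ 437. -335.] size [31. 37.] long 8 top 0.024 [104. 157. 200.]
[368. 233.] 261 ctr [ 586. -182.] size [ 87. 107.] long -79 top 0.07 [ 98. 106. 107.]
[388. 255.] 148 ctr [ 570. -299.] size [43. 55.] long -58 top 0.032 [126. 162. 185.]
[410. 273.] 156 ctr [ 568. -401.] size [43. 56.] long 80 top 0.038 [145. 192. 214.]
[367. 282.] 157 ctr [ 431. -321.] size [39. 59.] long -88 top 0.025 [ 98. 138. 174.]
[438. 285.] 88 ctr [ 595. -491.] size [18. 74.] long 1 top 0.03 [ 75. 131. 179.]
[396. 304.] 166 ctr [ 433. -447.] size [36. 56.] long -43 top 0.044 [128. 121. 202.]
```

drive_tool(
  deltas=[
    {"hand":1,"x":-0.0517,"y":-0.0067,"z":0.03,"rx":0,"ry":0,"rz":0},
    {"hand":1,"x":-0.0517,"y":-0.0067,"z":0.03,"rx":0,"ry":0,"rz":0},
    {"hand":1,"x":-0.0517,"y":-0.0067,"z":0.03,"rx":0,"ry":0,"rz":0},
    {"hand":1,"x":0,"y":0,"z":0.055,"rx":0,"ry":0,"rz":0},
    {"hand":1,"x":0,"y":0,"z":0.055,"rx":0,"ry":0,"rz":0},
  ],
)

```text
t: 12.08
eef_pos: [0.4355, -0.3157, 0.0545]
orientation: [2.218, 2.22, 0.001]
contact_force: [0.2, -0.7, -0.1]
grip_width: 0.0911
grasp_force: 0.0
```

drive_tool(
  deltas=[
    {"hand":1,"x":0,"y":0,"z":0.042,"rx":0,"ry":0,"rz":0},
    {"hand":1,"x":0,"y":0,"z":0.009,"rx":0,"ry":0,"rz":0},
    {"hand":-1,"x":0,"y":0,"z":0,"rx":0,"ry":0,"rz":0},
    {"hand":-1,"x":0,"y":0,"z":0,"rx":0,"ry":0,"rz":0},
    {"hand":-1,"x":0,"y":0,"z":0,"rx":0,"ry":0,"rz":0},
  ],
)

```text
t: 12.7
eef_pos: [0.4352, -0.3167, 0.0056]
orientation: [2.219, 2.219, 0.001]
contact_force: [-0.6, -0.2, 0.3]
grip_width: 0.0643
grasp_force: 0.0
```

drive_tool(
  deltas=[
    {"hand":-1,"x":0,"y":0,"z":0,"rx":0,"ry":0,"rz":0},
    {"hand":-1,"x":0,"y":0,"z":0,"rx":0,"ry":0,"rz":0},
    {"hand":-1,"x":0,"y":0,"z":0,"rx":0,"ry":0,"rz":0},
    {"hand":-1,"x":0,"y":0,"z":0,"rx":0,"ry":0,"rz":0},
    {"hand":-1,"x":0,"y":0,"z":0,"rx":0,"ry":0,"rz":0},
  ],
)

```text
t: 13.32
eef_pos: [0.4344, -0.3163, 0.0043]
orientation: [2.221, 2.221, 0.0]
contact_force: [0.2, 0.2, 3.9]
grip_width: 0.0422
grasp_force: 29.6
```

drive_tool(
  deltas=[
    {"hand":-1,"x":0,"y":0,"z":-0.02,"rx":0,"ry":0,"rz":0},
    {"hand":-1,"x":0,"y":0,"z":-0.03,"rx":0,"ry":0,"rz":0},
    {"hand":-1,"x":0,"y":0,"z":0,"rx":0,"ry":0,"rz":0},
  ],
)

```text
t: 13.7
eef_pos: [0.435, -0.3168, 0.0551]
orientation: [2.219, 2.219, 0.001]
contact_force: [-0.2, -0.0, -2.8]
grip_width: 0.0423
grasp_force: 29.1
```

drive_tool(
  deltas=[
    {"hand":-1,"x":0,"y":0,"z":-0.05,"rx":0,"ry":0,"rz":0},
    {"hand":-1,"x":0,"y":0,"z":-0.05,"rx":0,"ry":0,"rz":0},
    {"hand":-1,"x":0,"y":0,"z":-0.05,"rx":0,"ry":0,"rz":0},
    {"hand":-1,"x":0,"y":0,"z":-0.05,"rx":0,"ry":0,"rz":0},
    {"hand":-1,"x":0.0535,"y":0.0067,"z":0,"rx":0,"ry":0,"rz":0},
  ],
)

```text
t: 14.32
eef_pos: [0.4427, -0.2654, 0.2562]
orientation: [2.221, 2.211, 0.002]
contact_force: [0.6, 0.6, -2.8]
grip_width: 0.042
grasp_force: 29.1
```

drive_tool(
  deltas=[
    {"hand":-1,"x":0.0535,"y":0.0067,"z":0,"rx":0,"ry":0,"rz":0},
    {"hand":-1,"x":0.0535,"y":0.0067,"z":0,"rx":0,"ry":0,"rz":0},
    {"hand":-1,"x":0.0535,"y":0.0067,"z":0,"rx":0,"ry":0,"rz":0},
    {"hand":-1,"x":0.0535,"y":0.0067,"z":0,"rx":0,"ry":0,"rz":0},
    {"hand":-1,"x":0.0535,"y":0.0067,"z":0,"rx":0,"ry":0,"rz":0},
  ],
)

```text
t: 14.95
eef_pos: [0.4736, 0.0066, 0.2521]
orientation: [-2.22, -2.22, 0.003]
contact_force: [0.7, 0.7, -1.2]
grip_width: 0.042
grasp_force: 29.1
```

drive_tool(
  deltas=[
    {"hand":-1,"x":0.0535,"y":0.0067,"z":0,"rx":0,"ry":0,"rz":0},
    {"hand":-1,"x":0.0535,"y":0.0067,"z":0,"rx":0,"ry":0,"rz":0},
    {"hand":-1,"x":0.0535,"y":0.0067,"z":0,"rx":0,"ry":0,"rz":0},
    {"hand":-1,"x":0,"y":0,"z":0,"rx":0,"ry":0,"rz":0},
    {"hand":-1,"x":0,"y":0,"z":0,"rx":0,"ry":0,"rz":0},
  ],
)

```text
t: 15.58
eef_pos: [0.4937, 0.1649, 0.2523]
orientation: [-2.22, -2.222, 0.005]
contact_force: [-0.1, -0.6, -1.6]
grip_width: 0.0419
grasp_force: 29.1
```

drive_tool(
  deltas=[
    {"hand":-1,"x":0,"y":0.001,"z":0.045,"rx":0,"ry":0,"rz":0},
    {"hand":-1,"x":0,"y":0,"z":0.04,"rx":0,"ry":0,"rz":0},
    {"hand":0.25,"x":0,"y":0,"z":0,"rx":0,"ry":0,"rz":0},
    {"hand":0.25,"x":0,"y":0,"z":0,"rx":0,"ry":0,"rz":0},
    {"hand":0.25,"x":0,"y":0,"z":0,"rx":0,"ry":0,"rz":0},
  ],
)

```text
t: 16.2
eef_pos: [0.4969, 0.1654, 0.1712]
orientation: [2.221, 2.219, 0.006]
contact_force: [0.6, -0.5, -1.2]
grip_width: 0.0569
grasp_force: 0.0
```

drive_tool(
  deltas=[
    {"hand":0.25,"x":0,"y":0,"z":-0.045,"rx":0,"ry":0,"rz":0},
    {"hand":0.25,"x":0,"y":0,"z":-0.045,"rx":0,"ry":0,"rz":0},
    {"hand":1,"x":-0.0514,"y":0.0083,"z":0,"rx":0,"ry":0,"rz":0},
    {"hand":1,"x":-0.0514,"y":0.0083,"z":0,"rx":0,"ry":0,"rz":0},
    {"hand":1,"x":-0.0514,"y":0.0083,"z":0,"rx":0,"ry":0,"rz":0},
  ],
)

```text
t: 16.82
eef_pos: [0.5211, 0.0098, 0.261]
orientation: [2.219, 2.22, 0.005]
contact_force: [1.8, 0.9, 0.1]
grip_width: 0.0842
grasp_force: 0.0
```

drive_tool(
  deltas=[
    {"hand":1,"x":-0.0514,"y":0.0083,"z":0,"rx":0,"ry":0,"rz":0},
    {"hand":1,"x":-0.0514,"y":0.0083,"z":0,"rx":0,"ry":0,"rz":0},
    {"hand":1,"x":-0.0514,"y":0.0083,"z":0,"rx":0,"ry":0,"rz":0},
    {"hand":1,"x":-0.0514,"y":0.0083,"z":0,"rx":0,"ry":0,"rz":0},
    {"hand":1,"x":-0.0514,"y":0.0083,"z":0,"rx":0,"ry":0,"rz":0},
  ],
)

```text
t: 17.45
eef_pos: [0.5624, -0.2478, 0.2609]
orientation: [2.219, 2.219, 0.002]
contact_force: [0.4, 0.8, -0.1]
grip_width: 0.091
grasp_force: 0.0
```

drive_tool(
  deltas=[
    {"hand":1,"x":-0.0514,"y":0.0083,"z":0,"rx":0,"ry":0,"rz":0},
    {"hand":0.8,"x":0,"y":0,"z":0,"rx":0,"ry":0,"rz":-0.14},
    {"hand":0.8,"x":0,"y":0,"z":0,"rx":0,"ry":0,"rz":-0.14},
    {"hand":0.8,"x":0,"y":0,"z":0,"rx":0,"ry":0,"rz":-0.14},
    {"hand":0.8,"x":0,"y":0,"z":0,"rx":0,"ry":0,"rz":0},
  ],
)

```text
t: 18.08
eef_pos: [0.5704, -0.2975, 0.2605]
orientation: [1.71, 2.632, 0.0]
contact_force: [0.2, 0.4, 0.7]
grip_width: 0.0822
grasp_force: 0.0
```

Run:
```python
from h import *
s=snap('scene'); print(s['st']['eef_pos'],s['st']['orientation'],s['st']['joint_pos']); stones(s)
```

```text
[ 0.57044155 -0.29751931  0.26047721] [1.71047364e+00 2.63199853e+00 3.36092339e-04] [-4.98627128e-01  4.06401488e-01  1.31568417e+00  1.01896301e-05
  1.41687623e+00 -9.16848397e-01]
[368. 233.] 266 ctr [ 587. -180.] size [ 87. 107.] long -80 top 0.07 [ 99. 107. 107.]
[388. 255.] 148 ctr [ 570. -297.] size [49. 50.] long -87 top 0.031 [ 99. 127. 145.]
[410. 273.] 157 ctr [ 571. -402.] size [41. 57.] long 89 top 0.037 [136. 181. 201.]
[438. 284.] 90 ctr [ 596. -491.] size [18. 73.] long 0 top 0.028 [ 76. 133. 181.]
[396. 304.] 166 ctr [ 433. -447.] size [36. 57.] long -44 top 0.045 [129. 122. 203.]
```

drive_tool(
  deltas=[
    {"hand":0.8,"x":0,"y":0,"z":0.055,"rx":0,"ry":0,"rz":0},
    {"hand":0.8,"x":0,"y":0,"z":0.055,"rx":0,"ry":0,"rz":0},
    {"hand":0.8,"x":0,"y":0,"z":0.055,"rx":0,"ry":0,"rz":0},
    {"hand":0.8,"x":0,"y":0,"z":0.045,"rx":0,"ry":0,"rz":0},
    {"hand":0.8,"x":0,"y":0,"z":0.03,"rx":0,"ry":0,"rz":0},
  ],
)

```text
t: 18.75
eef_pos: [0.5696, -0.2968, 0.0172]
orientation: [-1.711, -2.632, 0.0]
contact_force: [-0.8, -0.1, 0.9]
grip_width: 0.0821
grasp_force: 0.0
```

drive_tool(
  deltas=[
    {"hand":0.8,"x":0,"y":0,"z":0.014,"rx":0,"ry":0,"rz":0},
    {"hand":-1,"x":0,"y":0,"z":0,"rx":0,"ry":0,"rz":0},
    {"hand":-1,"x":0,"y":0,"z":0,"rx":0,"ry":0,"rz":0},
    {"hand":-1,"x":0,"y":0,"z":0,"rx":0,"ry":0,"rz":0},
    {"hand":-1,"x":0,"y":0,"z":0,"rx":0,"ry":0,"rz":0},
  ],
)

```text
t: 19.38
eef_pos: [0.5711, -0.2975, 0.0063]
orientation: [1.708, 2.633, 0.001]
contact_force: [0.2, 0.1, 3.6]
grip_width: 0.0454
grasp_force: 30.1
```

drive_tool(
  deltas=[
    {"hand":-1,"x":0,"y":0,"z":0,"rx":0,"ry":0,"rz":0},
    {"hand":-1,"x":0,"y":0,"z":0,"rx":0,"ry":0,"rz":0},
    {"hand":-1,"x":0,"y":0,"z":0,"rx":0,"ry":0,"rz":0},
    {"hand":-1,"x":0,"y":0,"z":0,"rx":0,"ry":0,"rz":0},
  ],
)

```text
t: 19.88
eef_pos: [0.5711, -0.2975, 0.0062]
orientation: [1.708, 2.633, 0.001]
contact_force: [0.0, 1.7, 6.1]
grip_width: 0.0457
grasp_force: 30.0
```

drive_tool(
  deltas=[
    {"hand":-1,"x":0,"y":0,"z":-0.02,"rx":0,"ry":0,"rz":0},
    {"hand":-1,"x":0,"y":0,"z":-0.03,"rx":0,"ry":0,"rz":0},
    {"hand":-1,"x":0,"y":0,"z":0,"rx":0,"ry":0,"rz":0},
  ],
)

```text
t: 20.25
eef_pos: [0.5712, -0.2979, 0.0567]
orientation: [1.707, 2.632, 0.0]
contact_force: [-0.6, 0.1, -1.4]
grip_width: 0.0457
grasp_force: 30.0
```

drive_tool(
  deltas=[
    {"hand":-1,"x":0,"y":0,"z":-0.05,"rx":0,"ry":0,"rz":0},
    {"hand":-1,"x":0,"y":0,"z":-0.05,"rx":0,"ry":0,"rz":0},
    {"hand":-1,"x":0,"y":0,"z":-0.05,"rx":0,"ry":0,"rz":0.14},
    {"hand":-1,"x":0,"y":0,"z":-0.05,"rx":0,"ry":0,"rz":0.14},
    {"hand":-1,"x":0,"y":0,"z":0,"rx":0,"ry":0,"rz":0.14},
  ],
)

```text
t: 20.88
eef_pos: [0.5716, -0.2981, 0.2583]
orientation: [2.222, 2.211, 0.003]
contact_force: [-0.2, -0.3, -2.6]
grip_width: 0.0457
grasp_force: 30.0
```

drive_tool(
  deltas=[
    {"hand":-1,"x":0.0514,"y":-0.0084,"z":0,"rx":0,"ry":0,"rz":0},
    {"hand":-1,"x":0.0514,"y":-0.0084,"z":0,"rx":0,"ry":0,"rz":0},
    {"hand":-1,"x":0.0514,"y":-0.0084,"z":0,"rx":0,"ry":0,"rz":0},
    {"hand":-1,"x":0.0514,"y":-0.0084,"z":0,"rx":0,"ry":0,"rz":0},
    {"hand":-1,"x":0.0514,"y":-0.0084,"z":0,"rx":0,"ry":0,"rz":0},
  ],
)

```text
t: 21.5
eef_pos: [0.5269, -0.0387, 0.253]
orientation: [-2.22, -2.219, 0.003]
contact_force: [0.7, -0.6, -1.0]
grip_width: 0.0459
grasp_force: 30.0
```

drive_tool(
  deltas=[
    {"hand":-1,"x":0.0514,"y":-0.0084,"z":0,"rx":0,"ry":0,"rz":0},
    {"hand":-1,"x":0.0514,"y":-0.0084,"z":0,"rx":0,"ry":0,"rz":0},
    {"hand":-1,"x":0.0514,"y":-0.0084,"z":0,"rx":0,"ry":0,"rz":0},
    {"hand":-1,"x":0.0514,"y":-0.0084,"z":0,"rx":0,"ry":0,"rz":0},
    {"hand":-1,"x":0,"y":0,"z":0,"rx":0,"ry":0,"rz":0},
  ],
)

```text
t: 22.12
eef_pos: [0.4931, 0.1681, 0.2531]
orientation: [-2.214, -2.226, 0.004]
contact_force: [0.4, -0.9, -0.7]
grip_width: 0.0456
grasp_force: 30.0
```

drive_tool(
  deltas=[
    {"hand":-1,"x":-0.001,"y":0.001,"z":0.045,"rx":0,"ry":0,"rz":0},
    {"hand":-1,"x":0,"y":0,"z":0.035,"rx":0,"ry":0,"rz":0},
    {"hand":0.28,"x":0,"y":0,"z":0,"rx":0,"ry":0,"rz":0},
    {"hand":0.28,"x":0,"y":0,"z":0,"rx":0,"ry":0,"rz":0},
    {"hand":0.28,"x":0,"y":0,"z":0,"rx":0,"ry":0,"rz":0},
  ],
)

```text
t: 22.75
eef_pos: [0.4968, 0.1644, 0.1767]
orientation: [2.221, 2.22, 0.005]
contact_force: [0.4, -0.1, 0.2]
grip_width: 0.0583
grasp_force: 0.0
```

drive_tool(
  deltas=[
    {"hand":0.28,"x":0,"y":0,"z":-0.045,"rx":0,"ry":0,"rz":0},
    {"hand":0.28,"x":0,"y":0,"z":-0.04,"rx":0,"ry":0,"rz":0},
    {"hand":1,"x":-0.0566,"y":0.0079,"z":0,"rx":0,"ry":0,"rz":0},
    {"hand":1,"x":-0.0566,"y":0.0079,"z":0,"rx":0,"ry":0,"rz":0},
    {"hand":1,"x":-0.0566,"y":0.0079,"z":0,"rx":0,"ry":0,"rz":0},
  ],
)

```text
t: 23.38
eef_pos: [0.5199, -0.007, 0.2618]
orientation: [2.219, 2.22, 0.004]
contact_force: [0.7, -0.2, 0.2]
grip_width: 0.0852
grasp_force: 0.0
```

drive_tool(
  deltas=[
    {"hand":1,"x":-0.0566,"y":0.0079,"z":0,"rx":0,"ry":0,"rz":0},
    {"hand":1,"x":-0.0566,"y":0.0079,"z":0,"rx":0,"ry":0,"rz":0},
    {"hand":1,"x":-0.0566,"y":0.0079,"z":0,"rx":0,"ry":0,"rz":0},
    {"hand":1,"x":-0.0566,"y":0.0079,"z":0,"rx":0,"ry":0,"rz":0},
    {"hand":1,"x":0,"y":0,"z":0,"rx":0,"ry":0,"rz":0},
  ],
)

```text
t: 24.0
eef_pos: [0.5512, -0.2357, 0.2607]
orientation: [2.225, 2.214, 0.0]
contact_force: [-0.3, 0.2, -0.3]
grip_width: 0.0911
grasp_force: 0.0
```

Run:
```python
from h import *
s=snap('wrist'); print(s['st']['eef_pos'],s['st']['orientation'],s['st']['joint_pos']); stones(s)
s=snap('scene');stones(s)
```

```text
[ 0.55120262 -0.23571435  0.26069148] [2.22493451e+00 2.21412075e+00 1.28064130e-04] [-4.22789320e-01  3.33454394e-01  1.42647518e+00 -9.03217163e-04
  1.37911449e+00 -4.17746289e-01]
[375. 157.] 194 ctr [ 629. -210.] size [21. 24.] long -88 top 0.035 [161. 161. 158.]
[336. 287.] 380 ctr [ 572. -404.] size [38. 39.] long -37 top 0.035 [147. 208. 229.]
[248. 304.] 684 ctr [ 444. -432.] size [32. 46.] long -19 top 0.043 [138. 130. 229.]
[368. 233.] 263 ctr [ 587. -181.] size [ 88. 108.] long -79 top 0.07 [100. 108. 108.]
[410. 273.] 159 ctr [ 567. -402.] size [44. 58.] long 82 top 0.037 [145. 193. 214.]
[438. 284.] 89 ctr [ 596. -491.] size [17. 73.] long 0 top 0.032 [ 77. 133. 182.]
[396. 305.] 169 ctr [ 433. -448.] size [39. 56.] long -41 top 0.045 [129. 121. 203.]
```

drive_tool(
  deltas=[
    {"hand":1,"x":-0.055,"y":0.0067,"z":0.02,"rx":0,"ry":0,"rz":0},
    {"hand":1,"x":-0.055,"y":0.0067,"z":0.02,"rx":0,"ry":0,"rz":0},
    {"hand":1,"x":-0.055,"y":0.0067,"z":0.02,"rx":0,"ry":0,"rz":0},
    {"hand":1,"x":0,"y":0,"z":0.055,"rx":0,"ry":0,"rz":0},
    {"hand":1,"x":0,"y":0,"z":0.055,"rx":0,"ry":0,"rz":0},
  ],
)

```text
t: 24.72
eef_pos: [0.5718, -0.396, 0.0898]
orientation: [2.219, 2.221, 0.001]
contact_force: [0.8, -0.3, 0.1]
grip_width: 0.0915
grasp_force: 0.0
```

drive_tool(
  deltas=[
    {"hand":1,"x":0,"y":0,"z":0.055,"rx":0,"ry":0,"rz":0},
    {"hand":1,"x":0,"y":0,"z":0.022,"rx":0,"ry":0,"rz":0},
    {"hand":1,"x":0,"y":0,"z":0.008,"rx":0,"ry":0,"rz":0},
    {"hand":-1,"x":0,"y":0,"z":0,"rx":0,"ry":0,"rz":0},
    {"hand":-1,"x":0,"y":0,"z":0,"rx":0,"ry":0,"rz":0},
  ],
)

```text
t: 25.35
eef_pos: [0.5722, -0.3971, 0.007]
orientation: [2.218, 2.22, 0.001]
contact_force: [-0.3, -1.4, 0.2]
grip_width: 0.0742
grasp_force: 0.0
```

drive_tool(
  deltas=[
    {"hand":-1,"x":0,"y":0,"z":0,"rx":0,"ry":0,"rz":0},
    {"hand":-1,"x":0,"y":0,"z":0,"rx":0,"ry":0,"rz":0},
    {"hand":-1,"x":0,"y":0,"z":0,"rx":0,"ry":0,"rz":0},
    {"hand":-1,"x":0,"y":0,"z":0,"rx":0,"ry":0,"rz":0},
    {"hand":-1,"x":0,"y":0,"z":0,"rx":0,"ry":0,"rz":0},
  ],
)

```text
t: 25.98
eef_pos: [0.5713, -0.3969, 0.0054]
orientation: [2.221, 2.221, 0.001]
contact_force: [1.2, 0.8, 2.4]
grip_width: 0.0437
grasp_force: 30.0
```

drive_tool(
  deltas=[
    {"hand":-1,"x":0,"y":0,"z":0,"rx":0,"ry":0,"rz":0},
    {"hand":-1,"x":0,"y":0,"z":-0.02,"rx":0,"ry":0,"rz":0},
    {"hand":-1,"x":0,"y":0,"z":-0.03,"rx":0,"ry":0,"rz":0},
    {"hand":-1,"x":0,"y":0,"z":0,"rx":0,"ry":0,"rz":0},
  ],
)

```text
t: 26.48
eef_pos: [0.5718, -0.3976, 0.0565]
orientation: [2.219, 2.219, 0.001]
contact_force: [0.7, -0.5, -2.2]
grip_width: 0.0434
grasp_force: 30.0
```

drive_tool(
  deltas=[
    {"hand":-1,"x":0,"y":0,"z":-0.05,"rx":0,"ry":0,"rz":0},
    {"hand":-1,"x":0,"y":0,"z":-0.05,"rx":0,"ry":0,"rz":0},
    {"hand":-1,"x":0,"y":0,"z":-0.05,"rx":0,"ry":0,"rz":0},
    {"hand":-1,"x":0,"y":0,"z":-0.05,"rx":0,"ry":0,"rz":0},
    {"hand":-1,"x":0,"y":0,"z":0,"rx":0,"ry":0,"rz":0},
  ],
)

```text
t: 27.1
eef_pos: [0.5722, -0.3978, 0.2582]
orientation: [2.217, 2.216, 0.001]
contact_force: [1.6, -0.4, -2.5]
grip_width: 0.0434
grasp_force: 30.0
```

drive_tool(
  deltas=[
    {"hand":-1,"x":0.0562,"y":-0.0076,"z":0,"rx":0,"ry":0,"rz":0},
    {"hand":-1,"x":0.0562,"y":-0.0076,"z":0,"rx":0,"ry":0,"rz":0},
    {"hand":-1,"x":0.0562,"y":-0.0076,"z":0,"rx":0,"ry":0,"rz":0},
    {"hand":-1,"x":0.0562,"y":-0.0076,"z":0,"rx":0,"ry":0,"rz":0},
    {"hand":-1,"x":0.0562,"y":-0.0076,"z":0,"rx":0,"ry":0,"rz":0},
  ],
)

```text
t: 27.72
eef_pos: [0.5311, -0.1138, 0.2516]
orientation: [-2.219, -2.218, 0.004]
contact_force: [-0.3, 0.7, -1.4]
grip_width: 0.0436
grasp_force: 30.0
```

drive_tool(
  deltas=[
    {"hand":-1,"x":0.0562,"y":-0.0076,"z":0,"rx":0,"ry":0,"rz":0},
    {"hand":-1,"x":0.0562,"y":-0.0076,"z":0,"rx":0,"ry":0,"rz":0},
    {"hand":-1,"x":0.0562,"y":-0.0076,"z":0,"rx":0,"ry":0,"rz":0},
    {"hand":-1,"x":0.0562,"y":-0.0076,"z":0,"rx":0,"ry":0,"rz":0},
    {"hand":-1,"x":0.0562,"y":-0.0076,"z":0,"rx":0,"ry":0,"rz":0},
  ],
)

```text
t: 28.35
eef_pos: [0.4932, 0.1664, 0.2519]
orientation: [-2.22, -2.22, 0.007]
contact_force: [0.8, 0.3, -2.2]
grip_width: 0.0434
grasp_force: 30.0
```

drive_tool(
  deltas=[
    {"hand":-1,"x":0,"y":0,"z":0,"rx":0,"ry":0,"rz":0},
    {"hand":-1,"x":0,"y":0,"z":0,"rx":0,"ry":0,"rz":0},
  ],
)

```text
t: 28.6
eef_pos: [0.494, 0.1646, 0.2528]
orientation: [-2.22, -2.221, 0.007]
contact_force: [-0.2, -0.5, -1.9]
grip_width: 0.0433
grasp_force: 30.0
```

drive_tool(
  deltas=[
    {"hand":-1,"x":0,"y":0.001,"z":0.045,"rx":0,"ry":0,"rz":0},
    {"hand":-1,"x":0,"y":0,"z":0.03,"rx":0,"ry":0,"rz":0},
    {"hand":0.28,"x":0,"y":0,"z":0,"rx":0,"ry":0,"rz":0},
    {"hand":0.28,"x":0,"y":0,"z":0,"rx":0,"ry":0,"rz":0},
    {"hand":0.28,"x":0,"y":0,"z":0,"rx":0,"ry":0,"rz":0},
  ],
)

```text
t: 29.22
eef_pos: [0.4971, 0.1651, 0.1817]
orientation: [2.221, 2.219, 0.005]
contact_force: [-0.5, 0.0, -0.5]
grip_width: 0.0582
grasp_force: 0.0
```

drive_tool(
  deltas=[
    {"hand":0.28,"x":0,"y":0,"z":-0.045,"rx":0,"ry":0,"rz":0},
    {"hand":0.28,"x":0,"y":0,"z":-0.04,"rx":0,"ry":0,"rz":0},
    {"hand":0.28,"x":-0.056,"y":-0.006,"z":-0.015,"rx":0,"ry":0,"rz":0},
    {"hand":0.28,"x":-0.056,"y":-0.006,"z":-0.015,"rx":0,"ry":0,"rz":0},
    {"hand":0.28,"x":-0.056,"y":-0.006,"z":-0.015,"rx":0,"ry":0,"rz":0},
  ],
)

```text
t: 29.85
eef_pos: [0.4779, -0.0043, 0.312]
orientation: [2.219, 2.221, 0.003]
contact_force: [0.5, -0.3, 0.4]
grip_width: 0.0583
grasp_force: 0.0
```

drive_tool(
  deltas=[
    {"hand":0.28,"x":-0.056,"y":-0.006,"z":-0.015,"rx":0,"ry":0,"rz":0},
    {"hand":0.28,"x":0,"y":0,"z":0,"rx":0,"ry":0,"rz":0},
    {"hand":0.28,"x":0,"y":0,"z":0,"rx":0,"ry":0,"rz":0},
  ],
)

```text
t: 30.22
eef_pos: [0.4719, -0.0586, 0.3256]
orientation: [2.222, 2.22, 0.002]
contact_force: [0.1, -0.1, -0.4]
grip_width: 0.0584
grasp_force: 0.0
```

```bash
cat >> h.py <<'E'
def circ(p):
    M=np.c_[2*p,np.ones(len(p))]; a=np.linalg.lstsq(M,(p**2).sum(1),rcond=None)[0]; return a[:2].round(4),np.sqrt(a[2]+a[:2]@a[:2]).round(4)
def near(s,c,r,z0,z1):
    q=s['P'].reshape(-1,3); return q[(np.hypot(q[:,0]-c[0],q[:,1]-c[1])<r)&(q[:,2]>z0)&(q[:,2]<z1)]
E
python3 - <<'E'
from h import *
s=snap('wrist'); print(s['st']['eef_pos'],s['st']['orientation']); cv2.imwrite('pics/w3.png',s['frame'])
p=near(s,(.441,-.03),.03,.058,.08); print('knob',len(p),np.median(p,0),circ(p[:,:2]),p.min(0),p.max(0))
p=near(s,(.441,-.03),.075,.033,.045); print('flange',len(p),cv2.minEnclosingCircle((p[:,:2]*1000).astype(np.float32)))
p=near(s,(.495,.165),.07,.198,.212); print('rim',len(p),circ(p[:,:2]),np.median(p[:,2]))
p=near(s,(.495,.165),.045,.03,.195); print('inside z',np.percentile(p[:,2],[0,50,95,100]))
E
```

```text
[ 0.47194586 -0.05860102  0.32563643] [2.22153154e+00 2.22017106e+00 2.21798250e-03]
knob 414 [ 0.44399896 -0.02761525  0.06779347] (array([ 0.4441, -0.0276]), np.float64(0.0112)) [ 0.42832952 -0.04310877  0.06327132] [ 0.45912281 -0.01269216  0.07052893]
flange 3847 ((444.17730712890625, -28.449554443359375), 55.013633728027344)
rim 115 (array([0.497 , 0.1669]), np.float64(0.0549)) 0.2017957488593412Traceback (most recent call last):
  File "<stdin>", line 6, in <module>
    return _quantile_unchecked(
        a, q, axis, out, overwrite_input, method, keepdims, weights)
    return _ureduce(a,
                    func=_quantile_ureduce_func,
    ...<5 lines>...
                    overwrite_input=overwrite_input,
                    method=method)
    r = func(a, **kwargs)
    result = _quantile(arr,
                       quantiles=q,
    ...<2 lines>...
                       out=out,
                       weights=wgt)
    slices_having_nans = np.isnan(arr[-1, ...])
                                  ~~~^^^^^^^^^
IndexError: index -1 is out of bounds for axis 0 with size 0
```

View pics/w3.png

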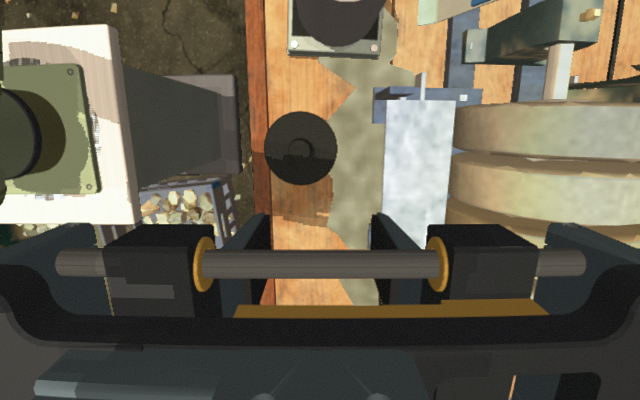

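The wrist view shows the lid at (300,148) with its knob at (301,150), and the barrel foot at the top edge. I'll look into the barrel before closing it.

drive_tool(
  deltas=[
    {"hand":0.28,"x":0.04,"y":0.008,"z":0,"rx":0,"ry":0,"rz":0},
    {"hand":0.28,"x":0.04,"y":0.008,"z":0,"rx":0,"ry":0,"rz":0},
    {"hand":0.28,"x":0.04,"y":0.008,"z":0,"rx":0,"ry":0,"rz":0},
    {"hand":0.28,"x":0,"y":0,"z":0,"rx":0,"ry":0,"rz":0},
  ],
)

```text
t: 30.78
eef_pos: [0.4959, 0.0648, 0.3244]
orientation: [-2.214, -2.228, 0.0]
contact_force: [0.3, -0.8, -0.2]
grip_width: 0.0581
grasp_force: 0.0
```

Run:
```python
from h import *
s=snap('wrist'); print(s['st']['eef_pos']); cv2.imwrite('pics/w4.png',cv2.resize(s['frame'][0:240,200:440],None,fx=2,fy=2))
p=near(s,(.497,.166),.07,.196,.212); print('rim',len(p),circ(p[:,:2]),np.median(p[:,2]))
p=near(s,(.497,.166),.042,.0,.195); print('inside z',np.percentile(p[:,2],[0,50,95,100]))
q=s['P'].reshape(-1,3)
A=near(s,(.45,.33),.14,.05,.066)
stones(snap('scene'))
```

```text
[0.49585458 0.06481025 0.32440544]
rim 2507 (array([0.4964, 0.1664]), np.float64(0.0517)) 0.20311071887583887
inside z [0.04194977 0.08521279 0.10299617 0.10586468]
[368. 233.] 262 ctr [ 586. -179.] size [ 90. 107.] long -81 top 0.07 [ 99. 107. 107.]
[438. 284.] 85 ctr [ 595. -490.] size [17. 67.] long -2 top 0.028 [ 76. 133. 182.]
[396. 304.] 165 ctr [ 432. -447.] size [38. 56.] long -46 top 0.045 [128. 121. 203.]
```

View pics/w4.png

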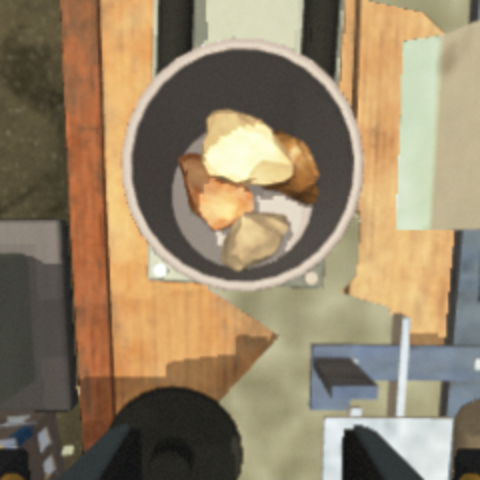

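The barrel holds all four stones: cream (245,148), dark brown (297,165), red-brown (220,195) and tan (255,238). Nothing wanted is left on the bench. Now the lid.

drive_tool(
  deltas=[
    {"hand":0.28,"x":-0.0465,"y":-0.026,"z":0.02,"rx":0,"ry":0,"rz":0},
    {"hand":0.28,"x":-0.0465,"y":-0.026,"z":0.02,"rx":0,"ry":0,"rz":0},
    {"hand":0.28,"x":0,"y":0,"z":0.055,"rx":0,"ry":0,"rz":0},
    {"hand":0.28,"x":0,"y":0,"z":0.055,"rx":0,"ry":0,"rz":0},
    {"hand":0.28,"x":0,"y":0,"z":0.055,"rx":0,"ry":0,"rz":0},
  ],
)

```text
t: 31.5
eef_pos: [0.4436, -0.0327, 0.1189]
orientation: [2.222, 2.219, 0.001]
contact_force: [0.4, -0.0, -0.6]
grip_width: 0.0581
grasp_force: 0.0
```

drive_tool(
  deltas=[
    {"hand":0.28,"x":0,"y":0,"z":0.055,"rx":0,"ry":0,"rz":0},
    {"hand":0.28,"x":0,"y":0,"z":0.015,"rx":0,"ry":0,"rz":0},
    {"hand":0.28,"x":0,"y":0,"z":0,"rx":0,"ry":0,"rz":0},
  ],
)

```text
t: 31.88
eef_pos: [0.4427, -0.0322, 0.049]
orientation: [-2.22, -2.219, 0.003]
contact_force: [-0.1, 1.4, 0.4]
grip_width: 0.0581
grasp_force: 0.0
```

drive_tool(
  deltas=[
    {"hand":0.28,"x":0.004,"y":0.001,"z":0.006,"rx":0,"ry":0,"rz":0},
    {"hand":-1,"x":0,"y":0,"z":0,"rx":0,"ry":0,"rz":0},
    {"hand":-1,"x":0,"y":0,"z":0,"rx":0,"ry":0,"rz":0},
    {"hand":-1,"x":0,"y":0,"z":0,"rx":0,"ry":0,"rz":0},
    {"hand":-1,"x":0,"y":0,"z":0,"rx":0,"ry":0,"rz":0},
  ],
)

```text
t: 32.5
eef_pos: [0.4446, -0.0278, 0.0443]
orientation: [-2.221, -2.221, 0.001]
contact_force: [-1.7, 0.7, 4.1]
grip_width: 0.0284
grasp_force: 30.0
```

drive_tool(
  deltas=[
    {"hand":-1,"x":0,"y":0,"z":0,"rx":0,"ry":0,"rz":0},
    {"hand":-1,"x":0,"y":0,"z":0,"rx":0,"ry":0,"rz":0},
    {"hand":-1,"x":0,"y":0,"z":0,"rx":0,"ry":0,"rz":0},
    {"hand":-1,"x":0,"y":0,"z":-0.02,"rx":0,"ry":0,"rz":0},
    {"hand":-1,"x":0,"y":0,"z":-0.02,"rx":0,"ry":0,"rz":0},
  ],
)

```text
t: 33.12
eef_pos: [0.4449, -0.0278, 0.0841]
orientation: [-2.221, -2.221, 0.0]
contact_force: [0.8, -0.4, -0.1]
grip_width: 0.0282
grasp_force: 30.0
```

drive_tool(
  deltas=[
    {"hand":-1,"x":0,"y":0,"z":-0.052,"rx":0,"ry":0,"rz":0},
    {"hand":-1,"x":0,"y":0,"z":-0.052,"rx":0,"ry":0,"rz":0},
    {"hand":-1,"x":0,"y":0,"z":-0.052,"rx":0,"ry":0,"rz":0},
    {"hand":-1,"x":0,"y":0,"z":-0.05,"rx":0,"ry":0,"rz":0},
    {"hand":-1,"x":0.0485,"y":0.013,"z":0,"rx":0,"ry":0,"rz":0},
  ],
)

```text
t: 33.75
eef_pos: [0.4603, 0.0193, 0.2942]
orientation: [2.221, 2.21, 0.01]
contact_force: [0.7, 0.6, -1.5]
grip_width: 0.0285
grasp_force: 30.0
```

drive_tool(
  deltas=[
    {"hand":-1,"x":0.0485,"y":0.013,"z":0,"rx":0,"ry":0,"rz":0},
    {"hand":-1,"x":0.0485,"y":0.013,"z":0,"rx":0,"ry":0,"rz":0},
    {"hand":-1,"x":0.0485,"y":0.013,"z":0,"rx":0,"ry":0,"rz":0},
    {"hand":-1,"x":0,"y":0,"z":0,"rx":0,"ry":0,"rz":0},
    {"hand":-1,"x":0,"y":0,"z":0,"rx":0,"ry":0,"rz":0},
  ],
)

```text
t: 34.38
eef_pos: [0.4967, 0.1659, 0.2894]
orientation: [2.221, 2.222, -0.002]
contact_force: [-0.2, -0.3, -1.3]
grip_width: 0.0285
grasp_force: 30.0
```

Run:
```python
from h import *
for n in ['scene','side','wrist']:
    s=snap(n); print(n,s['st']['eef_pos'],s['st']['orientation'],s['st']['grip_width'])
    if n!='wrist': p=near(s,(.497,.166),.07,.196,.212); print('rim',len(p),circ(p[:,:2]))
    p=near(s,(.497,.166),.085,.23,.295); p=p[s['frame'].reshape(-1,3)[0:1].sum()>=0] if 0 else p
    f=s['P'].reshape(-1,3); 
    print('lid pts',len(p),p.min(0).round(3),p.max(0).round(3))
    q=p[p[:,2]<.287]; c=cv2.minEnclosingCircle((q[:,:2]*1000).astype(np.float32)); print(c, np.histogram(p[:,2],bins=np.arange(.23,.3,.01))[0])
```

```text
scene [0.49667843 0.16588779 0.28938512] [ 2.22087965e+00  2.22194274e+00 -1.96292045e-03] 0.0284866252314259
rim 98 (array([0.4936, 0.1633]), np.float64(0.0522))
lid pts 450 [0.441 0.107 0.244] [0.549 0.216 0.295]
((495.4975280761719, 161.11695861816406), 56.17312240600586) [  0  12  48  38  49 289]
side [0.49663959 0.16544468 0.28959519] [ 2.22195798e+00  2.22079205e+00 -1.42513389e-03] 0.028162747029353202
rim 176 (array([0.4959, 0.1675]), np.float64(0.0521))
lid pts 574 [0.441 0.115 0.248] [0.551 0.219 0.295]
((496.40338134765625, 166.7239990234375), 55.875457763671875) [  0   2  65  62  44 386]
wrist [0.49668204 0.16520595 0.28986628] [ 2.22251518e+00  2.22004174e+00 -6.25909425e-04] 0.02837583276097065
lid pts 11803 [0.444 0.116 0.272] [0.551 0.22  0.295]
((497.39898681640625, 168.0908660888672), 54.022212982177734) [    0     0     0     0    72 11555]
```

drive_tool(
  deltas=[
    {"hand":-1,"x":0.0005,"y":0,"z":0.035,"rx":0,"ry":0,"rz":0},
    {"hand":-1,"x":0,"y":0,"z":0.007,"rx":0,"ry":0,"rz":0},
    {"hand":-1,"x":0,"y":0,"z":0.007,"rx":0,"ry":0,"rz":0},
    {"hand":-1,"x":0,"y":0,"z":0.006,"rx":0,"ry":0,"rz":0},
    {"hand":-1,"x":0,"y":0,"z":0,"rx":0,"ry":0,"rz":0},
  ],
)

```text
t: 35.15
eef_pos: [0.497, 0.1666, 0.2351]
orientation: [2.221, 2.221, 0.0]
contact_force: [0.5, 0.4, -0.8]
grip_width: 0.0283
grasp_force: 30.0
```

drive_tool(
  deltas=[
    {"hand":-1,"x":0,"y":0,"z":0.006,"rx":0,"ry":0,"rz":0},
    {"hand":-1,"x":0,"y":0,"z":0.005,"rx":0,"ry":0,"rz":0},
    {"hand":-1,"x":0,"y":0,"z":0.003,"rx":0,"ry":0,"rz":0},
    {"hand":-1,"x":0,"y":0,"z":0,"rx":0,"ry":0,"rz":0},
  ],
)

```text
t: 35.65
eef_pos: [0.4969, 0.1666, 0.2206]
orientation: [-2.221, -2.221, 0.001]
contact_force: [-0.0, 1.1, -0.8]
grip_width: 0.0284
grasp_force: 30.0
```

drive_tool(
  deltas=[
    {"hand":-1,"x":0,"y":0,"z":0.002,"rx":0,"ry":0,"rz":0},
    {"hand":-1,"x":0,"y":0,"z":0,"rx":0,"ry":0,"rz":0},
  ],
)

```text
t: 35.9
eef_pos: [0.4973, 0.1668, 0.2198]
orientation: [2.221, 2.221, 0.002]
contact_force: [-0.8, -0.9, 3.4]
grip_width: 0.0281
grasp_force: 30.0
```

drive_tool(
  deltas=[
    {"hand":-1,"x":0,"y":0,"z":0.0015,"rx":0,"ry":0,"rz":0},
    {"hand":-1,"x":0,"y":0,"z":0,"rx":0,"ry":0,"rz":0},
    {"hand":-1,"x":0,"y":0,"z":0,"rx":0,"ry":0,"rz":0},
  ],
)

```text
t: 36.28
eef_pos: [0.4973, 0.1668, 0.2197]
orientation: [2.221, 2.22, 0.004]
contact_force: [-2.5, -0.2, 11.1]
grip_width: 0.0281
grasp_force: 30.0
```

drive_tool(
  deltas=[
    {"hand":0,"x":0,"y":0,"z":-0.0015,"rx":0,"ry":0,"rz":0},
    {"hand":0,"x":0,"y":0,"z":0,"rx":0,"ry":0,"rz":0},
    {"hand":0,"x":0,"y":0,"z":-0.01,"rx":0,"ry":0,"rz":0},
    {"hand":0,"x":0,"y":0,"z":-0.03,"rx":0,"ry":0,"rz":0},
    {"hand":0,"x":0,"y":0,"z":-0.04,"rx":0,"ry":0,"rz":0},
  ],
)

```text
t: 36.9
eef_pos: [0.4965, 0.1666, 0.2994]
orientation: [-2.221, -2.221, 0.003]
contact_force: [0.3, 0.1, -0.9]
grip_width: 0.0453
grasp_force: 0.0
```

drive_tool(
  deltas=[
    {"hand":0.3,"x":-0.044,"y":-0.002,"z":0,"rx":0,"ry":0,"rz":0},
    {"hand":0.3,"x":-0.044,"y":-0.002,"z":0,"rx":0,"ry":0,"rz":0.046},
    {"hand":0.3,"x":0,"y":0,"z":0,"rx":0,"ry":0,"rz":0},
  ],
)

```text
t: 37.28
eef_pos: [0.4929, 0.0766, 0.2996]
orientation: [2.275, 2.165, 0.0]
contact_force: [0.5, -0.3, 0.1]
grip_width: 0.0593
grasp_force: 0.0
```

Run:
```python
from h import *
S={}
for n in ['scene','side','wrist']:
    s=snap(n); S[n]=s
    if n=='scene': print(s['st']['eef_pos'],s['st']['orientation'],s['st']['grip_width'])
    for nm,z0,z1 in [('flange',.2,.218),('knob',.225,.255)]:
        p=near(s,(.497,.166),.065,z0,z1)
        if len(p)>10: print(n,nm,len(p),cv2.minEnclosingCircle((p[:,:2]*1000).astype(np.float32)),'ztop',np.percentile(p[:,2],[50,95]).round(4))
p=near(S['wrist'],(.497,.166),.05,.205,.22); 
if len(p)>20:
    c=np.linalg.lstsq(np.c_[p[:,:2],np.ones(len(p))],p[:,2],rcond=None)[0]; print('flange tilt',c)
```

```text
[0.49285359 0.07664453 0.29961442] [2.27518078e+00 2.16502017e+00 4.13805204e-04] 0.059259572319404374
scene flange 360 ((492.9840393066406, 162.17271423339844), 55.86478042602539) ztop [0.2131 0.2164]
scene knob 53 ((495.4137878417969, 162.91888427734375), 16.122577667236328) ztop [0.2409 0.2451]
side flange 487 ((496.6930847167969, 167.81089782714844), 56.686798095703125) ztop [0.2155 0.2177]
side knob 81 ((497.0976867675781, 168.0712127685547), 16.16197967529297) ztop [0.2446 0.2488]
wrist flange 13369 ((498.31512451171875, 166.21507263183594), 55.375953674316406) ztop [0.2135 0.2147]
wrist knob 1644 ((498.3759460449219, 166.0779266357422), 16.192340850830078) ztop [0.2435 0.2447]
flange tilt [ 0.00027601 -0.00040732  0.21349682]
```

The lid is home: its flange top is at 0.2135 and level. Next I lower behind the barrel with the fingers as a fork, and push.

drive_tool(
  deltas=[
    {"hand":0.3,"x":0,"y":0,"z":0.045,"rx":0,"ry":0,"rz":0},
    {"hand":0.3,"x":0,"y":0,"z":0.045,"rx":0,"ry":0,"rz":0},
    {"hand":0.3,"x":0,"y":0,"z":0.034,"rx":0,"ry":0,"rz":0},
    {"hand":0.3,"x":0.01,"y":0,"z":0,"rx":0,"ry":0,"rz":0},
    {"hand":0.3,"x":0.01,"y":0,"z":0,"rx":0,"ry":0,"rz":0},
  ],
)

```text
t: 38.05
eef_pos: [0.495, 0.1003, 0.1763]
orientation: [2.27, 2.17, 0.004]
contact_force: [-0.6, -0.5, 0.8]
grip_width: 0.0589
grasp_force: 0.0
```

drive_tool(
  deltas=[
    {"hand":0.3,"x":0.006,"y":0,"z":0,"rx":0,"ry":0,"rz":0},
    {"hand":0.3,"x":0.006,"y":0,"z":0,"rx":0,"ry":0,"rz":0},
    {"hand":0.3,"x":0.006,"y":0,"z":0,"rx":0,"ry":0,"rz":0},
    {"hand":0.3,"x":0.006,"y":0,"z":0,"rx":0,"ry":0,"rz":0},
  ],
)

```text
t: 38.55
eef_pos: [0.4955, 0.1202, 0.1782]
orientation: [2.264, 2.168, -0.003]
contact_force: [-2.3, -12.1, 13.1]
grip_width: 0.0591
grasp_force: 7.5
```

Run:
```python
from h import *
for n in ['scene','side']:
    s=snap(n); p=near(s,(.5,.18),.08,.20,.218); print(n,'flange',cv2.minEnclosingCircle((p[:,:2]*1000).astype(np.float32)))
    p=near(s,(.5,.19),.09,.225,.255)
    if len(p)>10: print('knob',cv2.minEnclosingCircle((p[:,:2]*1000).astype(np.float32)),p[:,2].max())
```

```text
scene flange ((486.7046203613281, 157.86404418945312), 63.20878219604492)
knob ((491.1432800292969, 120.0414810180664), 40.70137023925781) 0.2537325223767824
side flange ((499.97467041015625, 171.21109008789062), 71.42940521240234)
knob ((494.4293212890625, 151.13040161132812), 55.63103103637695) 0.2543368679249991
```

drive_tool(
  deltas=[
    {"hand":0.3,"x":0.007,"y":0,"z":0,"rx":0,"ry":0,"rz":0},
    {"hand":0.3,"x":0.007,"y":0,"z":0,"rx":0,"ry":0,"rz":0},
    {"hand":0.3,"x":0.007,"y":0,"z":0,"rx":0,"ry":0,"rz":0},
  ],
)

```text
t: 39.02
eef_pos: [0.4978, 0.1407, 0.1805]
orientation: [2.262, 2.166, 0.001]
contact_force: [-3.3, -16.0, 28.3]
grip_width: 0.0595
grasp_force: 13.8
```

Run:
```python
from h import *
s=snap('side'); cv2.imwrite('pics/s5.png',cv2.resize(s['frame'][150:310,220:380],None,fx=3,fy=3,interpolation=cv2.INTER_CUBIC)); print(s['st']['eef_pos'],s['st']['contact_force'])
```

```text
[0.49779258 0.14066629 0.18051282] [ -3.30968085 -16.00720204  28.26191183]
```

View pics/s5.png

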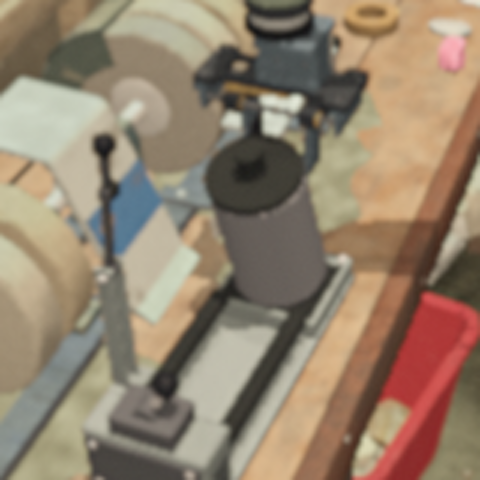

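The crop shows the barrel leaning straight along the rollers, about 16° over, with the lid seated. The upward force comes from friction, so I follow the arc upward.

drive_tool(
  deltas=[
    {"hand":0.3,"x":0.005,"y":0,"z":-0.006,"rx":0,"ry":0,"rz":0},
    {"hand":0.3,"x":0.006,"y":0,"z":-0.005,"rx":0,"ry":0,"rz":0},
    {"hand":0.3,"x":0.007,"y":0,"z":-0.004,"rx":0,"ry":0,"rz":0},
  ],
)

```text
t: 39.45
eef_pos: [0.4967, 0.1622, 0.1904]
orientation: [2.272, 2.17, 0.001]
contact_force: [0.4, -2.5, -0.3]
grip_width: 0.059
grasp_force: 0.9
```

drive_tool(
  deltas=[
    {"hand":0.3,"x":0.007,"y":0,"z":-0.003,"rx":0,"ry":0,"rz":0},
    {"hand":0.3,"x":0.007,"y":0,"z":-0.003,"rx":0,"ry":0,"rz":0},
  ],
)

```text
t: 39.7
eef_pos: [0.4973, 0.1763, 0.1959]
orientation: [-2.271, -2.17, 0.0]
contact_force: [0.3, -1.2, -0.9]
grip_width: 0.0593
grasp_force: 0.7
```

drive_tool(
  deltas=[
    {"hand":0.3,"x":0.007,"y":0,"z":-0.0015,"rx":0,"ry":0,"rz":0},
    {"hand":0.3,"x":0.007,"y":0,"z":-0.001,"rx":0,"ry":0,"rz":0},
    {"hand":0.3,"x":0.007,"y":0,"z":0,"rx":0,"ry":0,"rz":0},
    {"hand":0.3,"x":0.007,"y":0,"z":0,"rx":0,"ry":0,"rz":0},
    {"hand":0.3,"x":0.007,"y":0,"z":0,"rx":0,"ry":0,"rz":0},
  ],
)

```text
t: 40.33
eef_pos: [0.4991, 0.2113, 0.1987]
orientation: [-2.272, -2.17, -0.001]
contact_force: [0.1, -0.2, 1.3]
grip_width: 0.0595
grasp_force: 0.6
```

Run:
```python
from h import *
s=snap('side'); cv2.imwrite('pics/s6.png',cv2.resize(s['frame'][150:330,220:400],None,fx=3,fy=3,interpolation=cv2.INTER_CUBIC)); print(s['st']['eef_pos'],s['st']['contact_force'])
p=near(s,(.5,.3),.16,.07,.26); print(np.percentile(p[:,2],[50,95,100]))
```

```text
[0.4991483  0.21127691 0.19865029] [ 0.05919518 -0.22395348  1.27414779]
[0.18787002 0.24046303 0.25981246]
```

drive_tool(
  deltas=[
    {"hand":0.3,"x":0.006,"y":0,"z":0.001,"rx":0,"ry":0,"rz":0},
    {"hand":0.3,"x":0.006,"y":0,"z":0.001,"rx":0,"ry":0,"rz":0},
    {"hand":0.3,"x":0.006,"y":0,"z":0.001,"rx":0,"ry":0,"rz":0},
  ],
)

```text
t: 40.75
eef_pos: [0.4997, 0.2289, 0.1952]
orientation: [-2.272, -2.17, 0.001]
contact_force: [0.2, -0.1, -0.0]
grip_width: 0.0592
grasp_force: 0.0
```

drive_tool(
  deltas=[
    {"hand":0.3,"x":0,"y":0,"z":0,"rx":0,"ry":0,"rz":0},
    {"hand":0.3,"x":0,"y":0,"z":0,"rx":0,"ry":0,"rz":0},
    {"hand":0.3,"x":0,"y":0,"z":0,"rx":0,"ry":0,"rz":0},
  ],
)

```text
t: 41.12
eef_pos: [0.4998, 0.2284, 0.1955]
orientation: [2.272, 2.17, -0.0]
contact_force: [0.2, 0.5, 1.1]
grip_width: 0.0595
grasp_force: 0.0
```

Run:
```python
from h import *
s=snap('side'); cv2.imwrite('pics/s7.png',cv2.resize(s['frame'][150:330,220:400],None,fx=3,fy=3,interpolation=cv2.INTER_CUBIC)); print(s['st']['eef_pos'],s['st']['contact_force'])
for y in np.arange(.2,.5,.02):
    q=s['P'].reshape(-1,3); p=q[(abs(q[:,0]-.5)<.03)&(abs(q[:,1]-y)<.01)&(q[:,2]<.27)]; 
    if len(p): print(y.round(2),len(p),np.percentile(p[:,2],[50,95]).round(3))
```

```text
[0.49978669 0.22839116 0.19549375] [0.17349095 0.53315105 1.14583925]
0.2 52 [-0.739 -0.732]
0.22 78 [-0.734  0.233]
0.24 137 [0.149 0.24 ]
0.26 106 [0.148 0.153]
0.28 82 [0.15  0.155]
0.3 95 [0.15  0.154]
0.32 120 [0.148 0.154]
0.34 130 [0.147 0.154]
0.36 135 [0.147 0.153]
0.38 149 [0.148 0.153]
0.4 367 [0.118 0.15 ]
0.42 34 [0.105 0.11 ]
0.44 11 [0.107 0.12 ]
0.46 92 [0.122 0.132]
0.48 213 [0.128 0.171]
```

View pics/s7.png

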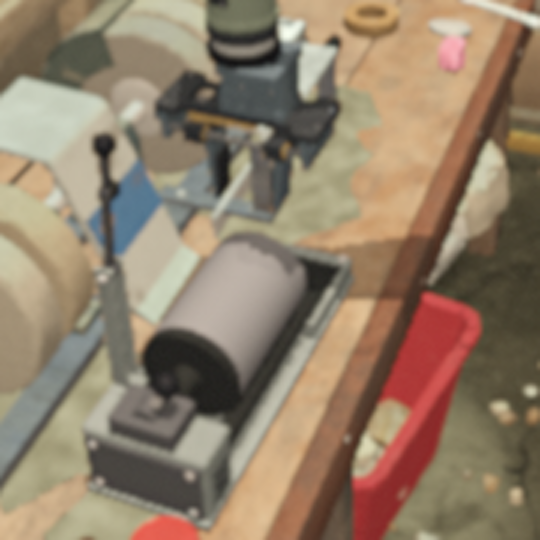

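The barrel lies on the rollers with its lid to the headstock. I raise the arm and measure its pose.

drive_tool(
  deltas=[
    {"hand":0.3,"x":-0.005,"y":0,"z":-0.055,"rx":0,"ry":0,"rz":0},
    {"hand":0.3,"x":-0.005,"y":0,"z":-0.055,"rx":0,"ry":0,"rz":0},
    {"hand":0.3,"x":-0.005,"y":0,"z":-0.055,"rx":0,"ry":0,"rz":0},
    {"hand":0.3,"x":0,"y":0,"z":0,"rx":0,"ry":0,"rz":0},
  ],
)

```text
t: 41.68
eef_pos: [0.5008, 0.2138, 0.3656]
orientation: [2.27, 2.166, 0.016]
contact_force: [-0.0, 0.3, 0.4]
grip_width: 0.0591
grasp_force: 0.0
```

Run:
```python
from h import *
s=snap('wrist'); print(s['st']['eef_pos'],s['st']['orientation']); cv2.imwrite('pics/w8.png',cv2.resize(s['frame'][0:300,160:480],None,fx=2,fy=2))
P=s['P']
def prof(P,lo,hi,z0,z1,y0,y1):
    q=P.reshape(-1,3); return q[(q[:,0]>lo)&(q[:,0]<hi)&(q[:,2]>z0)&(q[:,2]<z1)&(q[:,1]>y0)&(q[:,1]<y1)]
# barrel top ridge: per y slice fit circle centre x
xs=[]
for y in np.arange(.2,.46,.01):
    p=prof(P,.42,.58,.07,.165,y-.005,y+.005)
    if len(p)<30: continue
    p2=p[p[:,2]>.12]
    if len(p2)<20: print(y.round(3),'top',p[:,2].max().round(4)); continue
    c,r=circ(p2[:,[0,2]]); xs.append((y,c[0])); print(y.round(3),'c',c,r,'top',np.percentile(p2[:,2],98).round(4))
# rollers & headstock
h=prof(P,.40,.60,.088,.102,.42,.53); print('head',len(h),h.min(0).round(4),h.max(0).round(4),cv2.minAreaRect((h[:,:2]*1000).astype(np.float32)))
for n in ['scene','side']:
    s=snap(n); q=s['P']; p=prof(q,.4,.6,.05,.16,.19,.26); print(n,'foot ymin of barrel pts z>.1',p[p[:,2]>.11][:,1].min(),)
```

```text
[0.5007663  0.21380233 0.3656306 ] [2.26967499 2.16619079 0.01550237]
0.23 c [0.4975 0.0954] 0.0545 top 0.1509
0.24 c [0.4978 0.0953] 0.0547 top 0.1507
0.25 c [0.4983 0.0955] 0.0546 top 0.1506
0.26 c [0.4987 0.0953] 0.0547 top 0.1506
0.27 c [0.4991 0.0952] 0.0548 top 0.1507
0.28 c [0.4996 0.0953] 0.0549 top 0.1509
0.29 c [0.4999 0.0951] 0.0551 top 0.1508
0.3 c [0.5004 0.0952] 0.055 top 0.1509
0.31 c [0.5006 0.0955] 0.0548 top 0.1511
0.32 c [0.5012 0.0953] 0.0549 top 0.1509
0.33 c [0.5016 0.0949] 0.0552 top 0.1508
0.34 c [0.502  0.0955] 0.0546 top 0.1507
0.35 c [0.5022 0.096 ] 0.0543 top 0.1508
0.36 c [0.5025 0.0959] 0.0544 top 0.151
0.37 c [0.5029 0.0958] 0.0544 top 0.1509
0.38 c [0.5033 0.0959] 0.0544 top 0.1511
0.39 c [0.5033 0.0965] 0.0533 top 0.1508
0.4 c [0.5044 0.0948] 0.0545 top 0.1502
0.42 top 0.1113
0.43 top 0.1129
0.44 top 0.0916
0.45 top 0.08
head 47 [0.4904 0.4203 0.0886] [0.5226 0.442  0.102 ] ((506.1944274902344, 430.38360595703125), (21.70992660522461, 31.58847999572754), 86.85582733154297)
scene foot ymin of barrel pts z>.1 0.21594009528872352
side foot ymin of barrel pts z>.1 0.2235489882542291
```

View pics/w8.png

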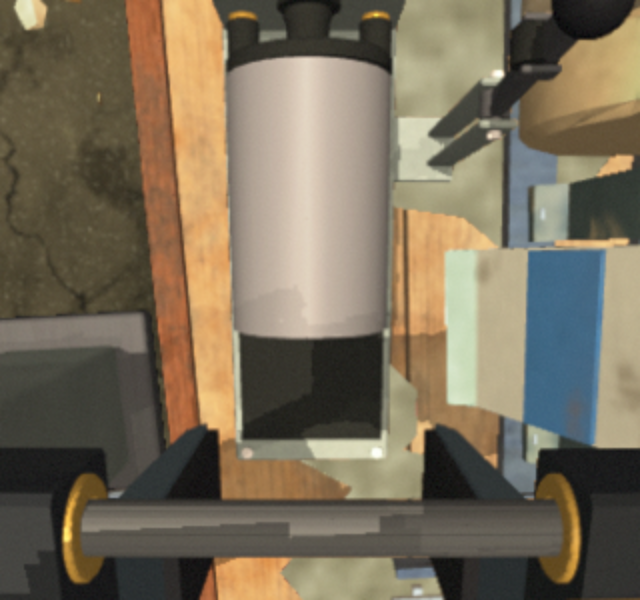

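The barrel lies along the bed: level, axis height 0.095, in line with the rollers, lid flange at the top of the view at (308,50). The hold-down knob is at the top right, about (590,8). I measure it next.

Run:
```python
from h import *
for n in ['scene','side','wrist']:
    s=snap(n); f=s['frame'].reshape(-1,3).astype(int)
    q=s['P'].reshape(-1,3)
    m=(np.hypot(q[:,0]-.597,q[:,1]-.355)<.035)&(q[:,2]>.29)&(q[:,2]<.36); p=q[m]
    print(n,len(p),p.mean(0).round(4) if len(p) else '', np.c_[p.min(0),p.max(0)].round(3).tolist() if len(p) else '')
    m=(np.hypot(q[:,0]-.51,q[:,1]-.47)<.09)&(q[:,2]>.118)&(q[:,2]<.2); p=q[m]
    print(' lever',len(p),np.c_[p.min(0),p.max(0)].round(3).tolist() if len(p) else '',p[p[:,2]>.14].mean(0).round(3))
    m=(abs(q[:,0]-.63)<.06)&(abs(q[:,1]-.36)<.06)&(q[:,2]<.5); p=q[m]
    print(' max z by x',[(x.round(2),p[abs(p[:,0]-x)<.01][:,2].max().round(3)) for x in np.arange(.58,.69,.02) if (abs(p[:,0]-x)<.01).any()])
```

```text
scene 40 [0.5905 0.3473 0.3193] [[0.58, 0.602], [0.338, 0.361], [0.292, 0.337]]
 lever 169 [[0.458, 0.543], [0.381, 0.498], [0.118, 0.176]] [0.492 0.431 0.154]
 max z by x [(np.float64(0.58), np.float64(0.336)), (np.float64(0.6), np.float64(0.337)), (np.float64(0.62), np.float64(0.173)), (np.float64(0.64), np.float64(0.21)), (np.float64(0.66), np.float64(0.229)), (np.float64(0.68), np.float64(0.239))]
side 102 [0.5924 0.3596 0.3227] [[0.581, 0.604], [0.347, 0.369], [0.291, 0.342]]
 lever 682 [[0.455, 0.555], [0.381, 0.503], [0.118, 0.175]] [0.497 0.425 0.153]
 max z by x [(np.float64(0.58), np.float64(0.342)), (np.float64(0.6), np.float64(0.342)), (np.float64(0.62), np.float64(0.179)), (np.float64(0.64), np.float64(0.203)), (np.float64(0.66), np.float64(0.228)), (np.float64(0.68), np.float64(0.241))]
wrist 612 [0.592  0.3472 0.3209] [[0.582, 0.604], [0.343, 0.361], [0.29, 0.337]]
 lever 1188 [[0.456, 0.553], [0.38, 0.403], [0.118, 0.152]] [0.505 0.391 0.147]
 max z by x [(np.float64(0.58), np.float64(0.337)), (np.float64(0.6), np.float64(0.336)), (np.float64(0.62), np.float64(0.18)), (np.float64(0.64), np.float64(0.202)), (np.float64(0.66), np.float64(0.225)), (np.float64(0.68), np.float64(0.237))]
```

drive_tool(
  deltas=[
    {"hand":-1,"x":0,"y":0,"z":-0.04,"rx":0,"ry":0,"rz":0},
    {"hand":-1,"x":0.0364,"y":0.0344,"z":0,"rx":0,"ry":0,"rz":0},
    {"hand":-1,"x":0.0364,"y":0.0344,"z":0,"rx":0,"ry":0,"rz":0},
    {"hand":-1,"x":0.0364,"y":0.0344,"z":0,"rx":0,"ry":0,"rz":0},
    {"hand":-1,"x":0.0364,"y":0.0344,"z":0,"rx":0,"ry":0,"rz":0},
  ],
)

```text
t: 42.6
eef_pos: [0.6441, 0.3538, 0.3991]
orientation: [-2.272, -2.17, 0.003]
contact_force: [0.4, 0.2, 0.7]
grip_width: 0.0119
grasp_force: 0.0
```

drive_tool(
  deltas=[
    {"hand":-1,"x":0,"y":0,"z":0,"rx":0,"ry":0,"rz":0},
    {"hand":-1,"x":0,"y":0,"z":0,"rx":0,"ry":0,"rz":0},
  ],
)

```text
t: 42.85
eef_pos: [0.6431, 0.3526, 0.399]
orientation: [-2.271, -2.17, 0.005]
contact_force: [-0.9, -0.1, 0.1]
grip_width: 0.0003
grasp_force: 0.0
```

drive_tool(
  deltas=[
    {"hand":-1,"x":0,"y":0,"z":0.045,"rx":0,"ry":0,"rz":0},
    {"hand":-1,"x":0,"y":0,"z":0.04,"rx":0,"ry":0,"rz":0},
    {"hand":-1,"x":0,"y":-0.022,"z":0,"rx":0,"ry":0,"rz":0},
    {"hand":-1,"x":0,"y":-0.022,"z":0.003,"rx":0,"ry":0,"rz":0},
    {"hand":-1,"x":0,"y":-0.022,"z":0.005,"rx":0,"ry":0,"rz":0},
  ],
)

```text
t: 43.48
eef_pos: [0.576, 0.3541, 0.3096]
orientation: [2.272, 2.167, 0.005]
contact_force: [1.3, 0.1, 0.5]
grip_width: 0.0005
grasp_force: 0.5
```

drive_tool(
  deltas=[
    {"hand":-1,"x":0,"y":-0.022,"z":0.007,"rx":0,"ry":0,"rz":0},
    {"hand":-1,"x":0,"y":-0.022,"z":0.009,"rx":0,"ry":0,"rz":0},
    {"hand":-1,"x":0,"y":0,"z":0,"rx":0,"ry":0,"rz":0},
  ],
)

```text
t: 43.85
eef_pos: [0.5312, 0.3566, 0.2931]
orientation: [2.271, 2.17, 0.001]
contact_force: [-0.2, 0.3, 0.0]
grip_width: 0.0004
grasp_force: 0.0
```

Run:
```python
from h import *
for n in ['side','wrist']:
    s=snap(n); q=s['P'].reshape(-1,3); f=s['frame'].reshape(-1,3).astype(int)
    m=(abs(q[:,0]-.5)<.045)&(abs(q[:,1]-.36)<.03)&(q[:,2]>.2)&(q[:,2]<.35)&(f.max(1)<70); p=q[m]
    print(n,s['st']['eef_pos'],len(p),np.c_[p.min(0),p.max(0)].round(3).tolist() if len(p) else '')
```

```text
side [0.53120552 0.35657181 0.29311789] 132 [[0.496, 0.538], [0.349, 0.374], [0.251, 0.35]]
wrist [0.53255206 0.35686195 0.29324688] 1790 [[0.499, 0.545], [0.35, 0.376], [0.242, 0.35]]
```

drive_tool(
  deltas=[
    {"hand":-1,"x":0,"y":0.004,"z":-0.034,"rx":0,"ry":0,"rz":0},
    {"hand":-1,"x":0,"y":-0.026,"z":0,"rx":0,"ry":0,"rz":0},
    {"hand":-1,"x":0,"y":-0.012,"z":0.021,"rx":0,"ry":0,"rz":0},
    {"hand":-1,"x":0,"y":-0.014,"z":0.023,"rx":0,"ry":0,"rz":0},
    {"hand":-1,"x":0,"y":-0.018,"z":0.026,"rx":0,"ry":0,"rz":0},
  ],
)

```text
t: 44.58
eef_pos: [0.4601, 0.3614, 0.259]
orientation: [-2.264, -2.161, 0.011]
contact_force: [-21.2, 1.0, 13.7]
grip_width: 0.0002
grasp_force: 10.9
```

drive_tool(
  deltas=[
    {"hand":-1,"x":0,"y":-0.012,"z":0.029,"rx":0,"ry":0,"rz":0},
    {"hand":-1,"x":0,"y":-0.006,"z":0.031,"rx":0,"ry":0,"rz":0},
    {"hand":-1,"x":0,"y":-0.001,"z":0.01,"rx":0,"ry":0,"rz":0},
    {"hand":-1,"x":0,"y":0,"z":0.004,"rx":0,"ry":0,"rz":0},
  ],
)

```text
t: 45.08
eef_pos: [0.4337, 0.3615, 0.1782]
orientation: [-2.259, -2.152, 0.042]
contact_force: [-33.1, 6.0, 2.5]
grip_width: 0.0005
grasp_force: 14.4
```

Run:
```python
from h import *
s=snap('side'); cv2.imwrite('pics/s9.png',cv2.resize(s['frame'][150:330,200:400],None,fx=3,fy=3,interpolation=cv2.INTER_CUBIC))
q=s['P'].reshape(-1,3); print(s['st']['eef_pos'])
for x in np.arange(.43,.62,.02):
    p=q[(abs(q[:,0]-x)<.008)&(abs(q[:,1]-.355)<.03)&(q[:,2]>.155)&(q[:,2]<.21)]
    if len(p): print(x.round(2),len(p),p[:,2].min().round(3),np.percentile(p[:,2],95).round(3))
```

```text
[0.43373929 0.3615311  0.17824985]
0.43 55 0.181 0.209
0.45 30 0.167 0.204
0.47 23 0.171 0.178
0.49 32 0.155 0.179
0.51 32 0.161 0.178
0.53 21 0.167 0.177
0.55 21 0.169 0.178
0.57 23 0.168 0.176
0.59 27 0.16 0.176
0.61 52 0.155 0.181
```

drive_tool(
  deltas=[
    {"hand":-1,"x":0,"y":-0.008,"z":-0.002,"rx":0,"ry":0,"rz":0},
    {"hand":-1,"x":0,"y":-0.01,"z":-0.02,"rx":0,"ry":0,"rz":0},
    {"hand":-1,"x":0,"y":0,"z":-0.05,"rx":0,"ry":0,"rz":0},
    {"hand":-1,"x":0,"y":0,"z":-0.03,"rx":0,"ry":0,"rz":0},
    {"hand":-1,"x":0,"y":0,"z":0,"rx":0,"ry":0,"rz":0},
  ],
)

```text
t: 45.75
eef_pos: [0.4324, 0.3632, 0.2867]
orientation: [2.272, 2.168, 0.012]
contact_force: [-0.4, -0.2, -0.7]
grip_width: 0.0004
grasp_force: 0.0
```

Run:
```python
from h import *
for n in ['side','scene']:
    s=snap(n); q=s['P'].reshape(-1,3); print(n,s['st']['eef_pos'],s['st']['orientation'])
    m=(q[:,0]>.42)&(q[:,0]<.60)&(abs(q[:,1]-.355)<.03)&(q[:,2]>.16)&(q[:,2]<.2); p=q[m]
    for x in np.arange(.43,.62,.02):
        r=p[abs(p[:,0]-x)<.01]
        if len(r): print(x.round(2),len(r),r[:,1].mean().round(3),np.percentile(r[:,2],[50,95]).round(4))
```

```text
side [0.43239575 0.36323672 0.28674821] [2.27207849 2.16831606 0.0115746 ]
0.43 10 0.364 [0.1744 0.1795]
0.45 52 0.367 [0.18   0.1856]
0.47 28 0.362 [0.1764 0.1784]
0.49 40 0.363 [0.1751 0.1783]
0.51 42 0.362 [0.1755 0.1776]
0.53 29 0.359 [0.1745 0.177 ]
0.55 29 0.359 [0.1739 0.1767]
0.57 27 0.358 [0.1741 0.1772]
0.59 36 0.359 [0.1741 0.1791]
scene [0.43147568 0.36255607 0.28458306] [2.27229723 2.16868246 0.00479212]
0.43 9 0.356 [0.1756 0.1806]
0.45 24 0.355 [0.177  0.1827]
0.47 14 0.356 [0.174  0.1778]
0.49 20 0.355 [0.1725 0.1765]
0.51 16 0.355 [0.1724 0.1763]
0.53 15 0.354 [0.1721 0.176 ]
0.55 13 0.353 [0.1718 0.1753]
0.57 14 0.352 [0.172  0.1752]
0.59 21 0.35 [0.172  0.1768]
```

Run:
```python
from h import *
for n in ['side','scene']:
    s=snap(n); q=s['P'].reshape(-1,3)
    m=(abs(q[:,0]-.505)<.06)&(abs(q[:,1]-.475)<.04)&(q[:,2]>.135)&(q[:,2]<.2); p=q[m]
    print(n,len(p),np.c_[p.min(0),p.max(0)].round(4).tolist(),p.mean(0).round(4))
    for y in [.25,.27,.29,.31,.33,.38]:
        p=q[(abs(q[:,1]-y)<.008)&(abs(q[:,0]-.5)<.05)&(q[:,2]>.11)&(q[:,2]<.16)]
        if len(p)>8: print(y,circ(p[:,[0,2]]))
```

```text
side 80 [[0.4758, 0.503], [0.4688, 0.4899], [0.1359, 0.1749]] [0.487  0.4809 0.1634]
0.25 (array([0.4976, 0.1026]), np.float64(0.051))
0.27 (array([0.4983, 0.1024]), np.float64(0.0508))
0.29 (array([0.4992, 0.1014]), np.float64(0.0517))
0.31 (array([0.5008, 0.0994]), np.float64(0.0536))
0.33 (array([0.5013, 0.0997]), np.float64(0.0536))
0.38 (array([0.5032, 0.0996]), np.float64(0.0531))
scene 35 [[0.473, 0.4999], [0.4576, 0.4821], [0.1354, 0.174]] [0.485  0.4693 0.1592]
0.25 (array([0.4952, 0.1012]), np.float64(0.0497))
0.27 (array([0.4959, 0.1035]), np.float64(0.048))
0.29 (array([0.4968, 0.1012]), np.float64(0.0499))
0.31 (array([0.4976, 0.1015]), np.float64(0.0498))
0.33 (array([0.4989, 0.1007]), np.float64(0.0502))
0.38 (array([0.5004, 0.0963]), np.float64(0.0538))
```

drive_tool(
  deltas=[
    {"hand":-1,"x":0.056,"y":0,"z":0,"rx":0,"ry":0,"rz":0},
    {"hand":-1,"x":0.0556,"y":0,"z":0,"rx":0,"ry":0,"rz":0},
    {"hand":-1,"x":0,"y":0,"z":0.05,"rx":0,"ry":0,"rz":0},
    {"hand":-1,"x":0,"y":0,"z":0.05,"rx":0,"ry":0,"rz":0},
    {"hand":-1,"x":0,"y":0,"z":0,"rx":0,"ry":0,"rz":0},
  ],
)

```text
t: 46.58
eef_pos: [0.4333, 0.4715, 0.1779]
orientation: [2.271, 2.169, -0.019]
contact_force: [0.4, -0.5, 0.7]
grip_width: 0.0003
grasp_force: 0.0
```

drive_tool(
  deltas=[
    {"hand":-1,"x":0.002,"y":0,"z":0.03,"rx":0,"ry":0,"rz":0},
    {"hand":-1,"x":0,"y":0.018,"z":0,"rx":0,"ry":0,"rz":0},
    {"hand":-1,"x":0,"y":0.014,"z":0,"rx":0,"ry":0,"rz":0},
    {"hand":-1,"x":0,"y":0.012,"z":0,"rx":0,"ry":0,"rz":0},
    {"hand":-1,"x":0,"y":0.012,"z":0,"rx":0,"ry":0,"rz":0},
  ],
)

```text
t: 47.2
eef_pos: [0.4935, 0.4746, 0.158]
orientation: [-2.272, -2.168, -0.01]
contact_force: [-2.2, -0.1, 1.4]
grip_width: 0.0007
grasp_force: 1.0
```

drive_tool(
  deltas=[
    {"hand":-1,"x":0,"y":0.008,"z":0,"rx":0,"ry":0,"rz":0},
    {"hand":-1,"x":0,"y":0.006,"z":0,"rx":0,"ry":0,"rz":0},
    {"hand":-1,"x":0,"y":0,"z":0,"rx":0,"ry":0,"rz":0},
  ],
)

```text
t: 47.58
eef_pos: [0.5063, 0.4725, 0.1532]
orientation: [2.272, 2.169, 0.0]
contact_force: [-0.3, 1.0, 0.1]
grip_width: 0.0006
grasp_force: 0.0
```

Run:
```python
from h import *
for n in ['side','scene']:
    s=snap(n); q=s['P'].reshape(-1,3); f=s['frame'].reshape(-1,3).astype(int)
    m=(q[:,0]>.495)&(q[:,0]<.57)&(abs(q[:,1]-.475)<.03)&(q[:,2]>.135)&(q[:,2]<.18); p=q[m]
    print(n,s['st']['eef_pos'],s['st']['contact_force'],len(p),np.c_[p.min(0),p.max(0)].round(4).tolist(),)
```

```text
side [0.50634333 0.47250177 0.15324291] [-0.25510223  1.02525331  0.05701555] 109 [[0.4965, 0.5383], [0.4579, 0.4917], [0.136, 0.1793]]
scene [0.50612566 0.47242721 0.15307085] [-0.11328779  0.5108114   0.3731636 ] 50 [[0.4951, 0.5375], [0.4507, 0.4853], [0.1353, 0.1793]]
```

drive_tool(
  deltas=[
    {"hand":-1,"x":0,"y":0.004,"z":0.004,"rx":0,"ry":0,"rz":0},
    {"hand":-1,"x":0,"y":0.003,"z":0,"rx":0,"ry":0,"rz":0},
    {"hand":-1,"x":0,"y":0,"z":0,"rx":0,"ry":0,"rz":0},
  ],
)

```text
t: 48.05
eef_pos: [0.5068, 0.4729, 0.15]
orientation: [-2.266, -2.165, 0.014]
contact_force: [-14.9, -0.4, 8.6]
grip_width: 0.0008
grasp_force: 7.6
```

drive_tool(
  deltas=[
    {"hand":-1,"x":0,"y":-0.02,"z":0,"rx":0,"ry":0,"rz":0},
    {"hand":-1,"x":0,"y":-0.01,"z":-0.05,"rx":0,"ry":0,"rz":0},
    {"hand":-1,"x":-0.02,"y":0,"z":-0.055,"rx":0,"ry":0,"rz":0},
    {"hand":-1,"x":-0.05,"y":0,"z":-0.035,"rx":0,"ry":0,"rz":0},
    {"hand":-1,"x":-0.06,"y":0,"z":0,"rx":0,"ry":0,"rz":0},
  ],
)

```text
t: 48.68
eef_pos: [0.478, 0.344, 0.2926]
orientation: [2.268, 2.17, 0.012]
contact_force: [1.3, -1.0, -0.7]
grip_width: 0.0006
grasp_force: 0.0
```

drive_tool(
  deltas=[
    {"hand":-1,"x":-0.06,"y":0,"z":0,"rx":0,"ry":0,"rz":0},
    {"hand":-1,"x":-0.06,"y":0,"z":0,"rx":0,"ry":0,"rz":0},
    {"hand":-1,"x":0,"y":0,"z":0,"rx":0,"ry":0,"rz":0},
  ],
)

```text
t: 49.05
eef_pos: [0.4709, 0.2206, 0.2899]
orientation: [2.276, 2.164, -0.0]
contact_force: [1.3, 1.6, -0.9]
grip_width: 0.0005
grasp_force: 0.0
```

Run:
```python
from h import *
s=snap('side'); cv2.imwrite('pics/s10.png',cv2.resize(s['frame'][150:330,200:400],None,fx=3,fy=3,interpolation=cv2.INTER_CUBIC))
for n in ['side','scene','wrist']:
    s=snap(n); q=s['P'].reshape(-1,3)
    p=q[(abs(q[:,0]-.51)<.06)&(abs(q[:,1]-.475)<.03)&(q[:,2]>.14)&(q[:,2]<.18)]
    if len(p): print(n,s['st']['eef_pos'],'lever',np.c_[p.min(0),p.max(0)].round(4).tolist())
    p=q[(q[:,0]>.47)&(q[:,0]<.58)&(abs(q[:,1]-.355)<.012)&(q[:,2]>.165)&(q[:,2]<.2)]
    if len(p): print('arm slope',-np.polyfit(p[:,0],p[:,2],1)[0].round(3))
    c=[]
    for y in np.arange(.23,.40,.01):
        p=q[(abs(q[:,1]-y)<.006)&(abs(q[:,0]-.5)<.055)&(q[:,2]>.11)&(q[:,2]<.156)]
        if len(p)>15: c.append((y,circ(p[:,[0,2]])[0][0]))
    if len(c)>3: c=np.array(c); print('barrel slope',np.polyfit(c[:,0],c[:,1],1)[0].round(3),c[[0,-1]])
```

```text
side [0.47124466 0.22266777 0.2897691 ] lever [[0.5141, 0.5377], [0.4658, 0.4881], [0.1405, 0.1731]]
arm slope 0.016
barrel slope 0.045 [[0.23   0.4973]
 [0.39   0.5042]]
scene [0.47142131 0.22389711 0.28960318] lever [[0.514, 0.536], [0.4608, 0.4796], [0.1422, 0.1752]]
arm slope 0.006
barrel slope 0.057 [[0.23   0.4885]
 [0.38   0.5018]]
arm slope 0.014
barrel slope 0.041 [[0.23   0.4974]
 [0.39   0.5037]]
```

View pics/s10.png

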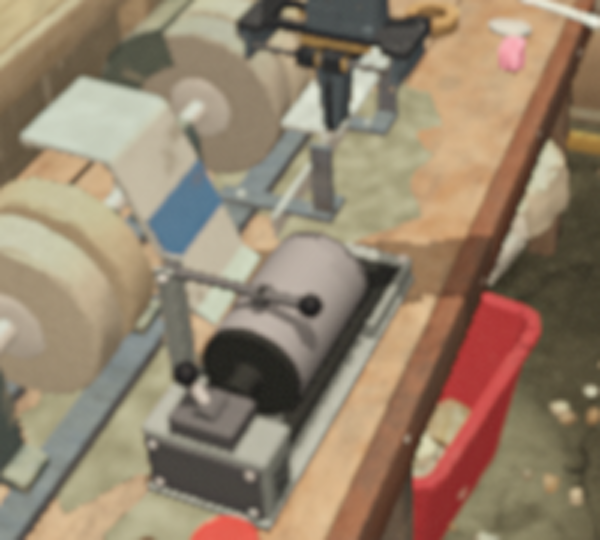

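The side crop shows the barrel closed and lying along the rollers, the hold-down level across it with its knob at (310,305), and the lever over to its far side at (187,373). The lever hit a firm stop at 15 N. The gripper is clear, so I hand in.

```bash
python3 -c "
from workcell import manip
print(manip.sign_off())"
```

```text
the job is handed in; nothing more can be done
None
```

I handed the job in at about 49 s and got no verdict back: all four stones are in the lidded barrel on the rollers, hold-down down (about 0.02 rad), and the lever was pushed to a firm stop, though its angle by camera was only roughly 0.9 rad against the 0.88 needed.

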